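# Clamp the desk sharpener in its holder with the recessed knob

### The arm

A 6-joint arm with a two-finger parallel gripper is mounted at the origin on the work surface. World frame = base frame: x ahead of the robot, y to its left, z up, the work surface at z = 0. Lengths are in mm, angles in rad, forces in N, time in s.
With the tool pointing down it reaches from about 350 to 875 mm from the base axis. Payload 4.2 kg.
Tool frame: the origin (TCP) lies on the centre line of the jaws, within the pads' length; the fingertips stand 25 mm ahead of it and the grasp point (between the pads) lies 6 mm ahead of it; z points along the fingers, y is the direction in which the jaws open and shut (so a half turn about z gives the same grasp; the last joint's range is limited). The gripper opens to 85 mm and grips with 20 to 120 N. Pads are 22 mm wide; open, the fingers measure 114 mm over their backs; the gripper's body (76 mm by 85 mm) begins 54 mm behind the grasp point. The pads swing forward as they close: fully open they stand 13 mm farther back than shut.
Start: joints at [-1.088, 0.385, 0.008, 0, -1.194, -0.259], TCP at [138.728, -609.388, 228.012] pointing down, gripper open.
Joint ranges: [-3.14, 3.14], [-1.21, 2.06], [-1.07, 1.41], [-3.16, 2.05], [-2.99, -0.16], [-3.1, 3.1]. Speed limits (rad/s): [2.79, 2.79, 3.14, 3.14, 3.14, 3.14].

### API

Orientations are given as a unit quaternion [x, y, z, w].
In Python, from bench import arm gives the robot as it stands.
- The arm moves only by the tool drive_tool, never from a script. Its argument "plan" is a list of rows, each a list of 2 entries, a list of its own where there are three numbers: the shift along the tool's x, y, z in m, then the turn about the tool's z in degrees. A call has 1 to 12 rows; each row shifts and turns the commanded pose from where the row before left it, along the tool's axes as they then stand; what a row does not reach is not made up. A row lasts 1/8 s, in which the tool goes at most 62.5 mm and 10.7 degrees, less where a joint would pass 70% of its speed; a pose out of reach is approached as far as the arm can. A call with a gripper value outside its range is refused whole. "fingers" is the closure, from -1 (fully open) to 1 (shut), so that 0 is half open, set as the call begins (left out, the last holds). The fingers move at their own pace and stop on an object; the grip force is fixed at half the most. Time passes only in rows, so rows that do not move let the fingers close. It gives the time, the measured TCP pose, the force and the opening at its end, in the units of the state.
- arm.read_state(): the state, without advancing time (a new reading comes with each control period).
- arm.get_image(name): name is "scene" or "top"; returns a dict with "image" (480x640x3 uint8, red, green, blue), "K" (3x3 intrinsics, pixels), "R" (3x3) and "t" (3): a world point X has camera coordinates R X + t. Camera axes: x right, y down, z forward; pixel columns grow to the right and rows downward; lengths in mm; the calibration is good to about 2 mm. A picture is of the moment at which its call begins. There is no depth.
- arm.job_done(): hands the job in, once; it reports no verdict.
The state is a dict: "clock": time; "joints": joint angles; "joint_vel": joint speeds; "joint_efforts": joint torques, N m; "position": TCP position; "ee_rot": TCP orientation; "contact_force": force on the tool from outside, world axes, zero at the start; "wrist_torque": the same for the moment, N m; "gripper_width": finger opening in mm.
Only numpy, scipy, OpenCV 4.12 (cv2) and the standard library are available. Lean on these libraries where they do the work, as an engineer would, in place of code of your own. Each camera call takes 0.05 s, during which the arm holds its last target.

### The job

Stand the yellow sharpener in the gap between the jaw and the stop of the grey desk holder, then reach down inside the round collar and turn the knob clockwise until the jaw holds the sharpener firmly against the stop - snug, but not so tight that the plastic is crushed. Do not lean hard on the collar, leave the other things on the desk where they are, and let go of everything.

Things in the scene. Friction and masses are not known exactly. Their poses are not given: they have to be found in the camera images.
- sharpener: Yellow plastic pencil sharpener, loose block 56 mm (x) by 38 mm (y) by 46 mm high, about 120 g, upright on the desk. Round pencil hole in the top, shut flush tilt-out bin on one 56 mm face. Origin at the centre of its underside, z up. Grasp it across the 38 mm. Either end may face the jaw. A squeeze by the jaw above 28 N crushes it.
- holder: Grey holder fixed to the desk. Plate x -122..+96 mm, y +-50, 10 mm thick; origin on the desk. Along its x at y = 0: collar with knob (x -71 mm), jaw (face starts at x 0..1 mm, moves to +x), gap open at both sides, steel stop 60 mm wide, top 42.5 mm above the desk. The stop's face was set by hand at x 61.5..68 mm, not known beforehand: the bite must be felt.
- seat (a point): Point on top of the holder's plate (10 mm above the desk) at x = 31.2 mm, y = 0 of the holder; axes as the holder's. Put the centre of the sharpener's underside here, its 56 mm length along x: then 2 to 3 mm are free on the jaw side and 2 to 9 mm on the stop side.
- collar: Aluminium guard collar round the knob, open at the top: inner radius 42 mm, outer 49 mm, from 10 to 62 mm above the desk. Origin at the centre of its foot. More than 20 N on it is leaning hard. A fully open gripper may not fit inside: part the fingers some 30 mm for the knob.
- knob_grip (a point): Grip point on the knob's upright axis, 40 mm above the desk, 22 mm below the collar's rim. Upright black bar 36 mm long (point x), 14 mm thick (point y), from 14 to 50 mm above the desk, over a flat disc of radius 19 mm. Turns with the knob; its x starts 0..0.11 rad clockwise of the holder's x. Travel 2.2 rad; turning clockwise from above closes the jaw 10 mm per rad.
- jaw: Moving steel jaw, 9 mm thick, 34 wide, top 41.5 mm above the desk; origin at desk level below its face, axes as the holder's. Bites after 0.43 to 1.2 rad of turn; then its spring (9 N/mm) loads up. Torque in turning: 0.22 N m free friction (at rest it may act either way; it holds the knob where left) plus 0.010 per N of clamping. Snug is 8 to 20 N: 0.15 rad past the bite, a rise of 0.13 N m.
- pencil_box: Red plastic pencil box 67 x 202 x 36 mm, bystander. Origin at the centre of its underside.
- crayon_bowl: White ceramic bowl of crayons, 120 mm across, 50 mm high, bystander. Origin at the centre of its underside.
- glass_jar: Small closed glass jar, 52 mm across, 75 mm high, bystander. Origin at the centre of its underside.
- eraser: White eraser in a card sleeve 48 x 22 x 13 mm, bystander. Origin at the centre of its underside.
There are look-alikes about, which are no part of the job. What is meant by the sharpener is not blue, and is the smaller of those in its own colour. There is more than one size of the holder; the one meant has the size given above.

How it is judged (in metres and radians):
On the way, in this order (a step that is already met when the one before it is completed fails the run):
1. the sharpener stands in the gap of the holder, released (horizontal distance between sharpener and seat below 0.012 m and z of sharpener in the frame of seat below 0.003 m and angle between the x axis of sharpener and the x axis of holder, either way round below 0.15 rad and angle between sharpener's own z axis and vertical below 0.06 rad and contact force between the fingers and sharpener below 0.5 N and contact force between jaw and sharpener below 7 N), for 0.2 s.
2. the jaw clamps the sharpener with 8 to 20 N (contact force between jaw and sharpener between 8 and 20 N and contact force between the arm and sharpener below 0.5 N), for 0.2 s.
At the end, for the whole second after the job is handed in: The sharpener stands upright (within 0.06 rad) on the holder's plate (within 3 mm), within 12 mm of the seat point and 0.08 rad of the holder's direction, at rest, and the jaw presses on it with 8 to 20 N; the robot has let go (contact force between jaw and sharpener between 8 and 20 N and horizontal distance between sharpener and seat below 0.012 m and z of sharpener in the frame of seat below 0.003 m and angle between the x axis of sharpener and the x axis of holder, either way round below 0.08 rad and angle between sharpener's own z axis and vertical below 0.06 rad and linear speed of sharpener below 0.01 m/s); the robot touches nothing.
It fails at once if the jaw crushes the sharpener (over 28 N) (contact force between jaw and sharpener above 28 N).
It fails at once if the collar is leaned on with more than 20 N (contact force between any of the arm, the fingers and collar above 20 N).
It fails at once if a bystander is moved by more than 20 mm (distance of any of pencil_box, crayon_bowl, glass_jar, eraser from where it was at the start of the episode above 0.02 m).
It also fails if it takes over 64 s, if anything falls off the work surface, if the arm or the gripper's body presses on something with over 40 N, if the wrist force passes 120 N, or if a joint passes its speed limit or range.

## Working session

There is one attempt and no reset: what is moved stays moved. The work goes in short steps, Python scripts to look and compute and a tool call to move; the robot and the scene stay as the last step left them, time stands still between calls to the robot, and variables do not carry over. Pictures are saved under pics/ and viewed, and the job is handed in when it is done.

Besides the shell and the picture viewer there is one more tool, called after "Call:" by a JSON object that holds its "api" and its "payload". drive_tool: Moves the arm, as the interface text tells. Its arguments: {"type":"object","properties":{"plan":{"type":"array"},"fingers":{"type":"number"}},"required":["plan"]}

```bash
mkdir -p pics; python3 - <<'E'
from bench import arm
import cv2,pickle
print(arm.read_state())
for n in("scene","top"):
    d=arm.get_image(n);cv2.imwrite(f"pics/{n}0.png",d["image"][:,:,::-1]);pickle.dump(d,open(f"{n}0.pkl","wb"));print(n,d["K"],d["R"],d["t"])
E
```

```text
{'clock': 0.0, 'joints': array([-1.08840512e+00,  3.85538006e-01,  6.67369177e-03, -4.63776514e-04,
       -1.19400478e+00, -2.58579134e-01]), 'joint_vel': array([-0.00205678, -0.00100839, -0.00031641, -0.0018733 , -0.00102084,
        0.00021499]), 'joint_efforts': array([ 5.48974617e-05, -3.92291451e+01,  1.88400739e+01,  4.18587416e+00,
       -4.58436363e-03,  1.03357553e-05]), 'position': array([ 138.5927582 , -608.85658418,  226.95674511]), 'ee_rot': array([-1.11587545e-01,  9.93754044e-01,  1.04410173e-03, -1.74330838e-04]), 'contact_force': array([ 0.93397075, -0.75331835, -0.32228571]), 'wrist_torque': array([ 0.04255528, -0.00920656,  0.02540233]), 'gripper_width': 85.2708783868325}
scene [[457.17514827   0.         317.3041907 ]
 [  0.         457.17514827 230.38875872]
 [  0.           0.           1.        ]] [[-0.75850776  0.65128035 -0.0223581 ]
 [ 0.44145101  0.488289   -0.75279138]
 [-0.47936102 -0.58086811 -0.65787936]] [ 513.17331293 -152.59520507 1168.57209689]
top [[444.69349118   0.         319.18745218]
 [  0.         444.69349118 239.29268842]
 [  0.           0.           1.        ]] [[ 5.66013494e-03 -9.99983808e-01 -5.89450190e-04]
 [-9.84914552e-01 -5.47288963e-03 -1.72954830e-01]
 [ 1.72948803e-01  1.55950575e-03 -9.84929581e-01]] [-125.96312389  539.45899828  768.38692724]
```

View pics/scene0.png

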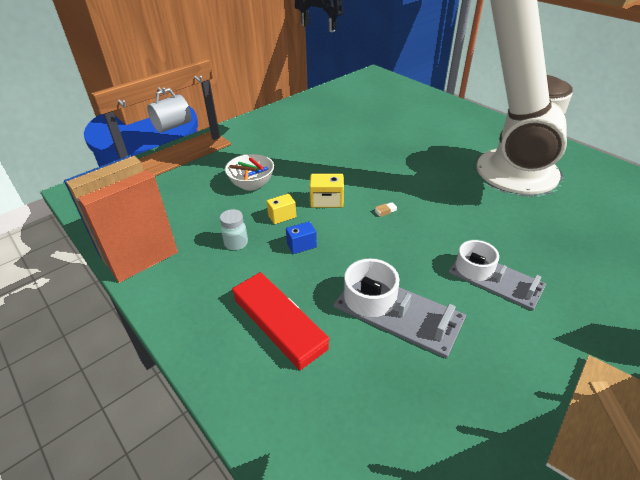

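View pics/top0.png

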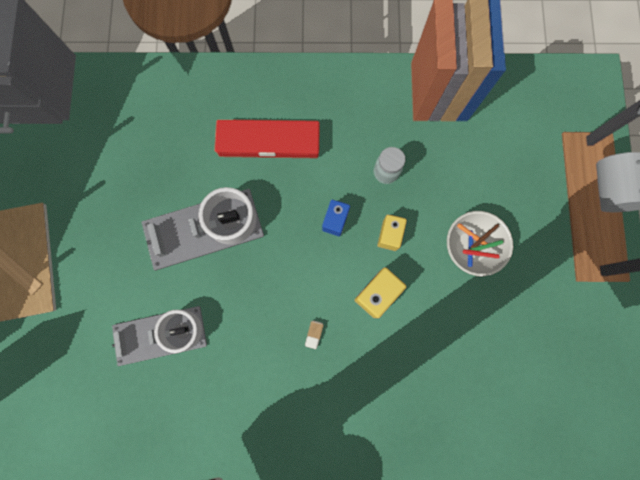

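The top view shows two holders: a larger one at about (203,228) and a smaller one at about (160,336). The small yellow sharpener is at (392,232) and the larger yellow one at (381,293). Next I'll zoom in on these.

```bash
cat > h.py <<'E'
import numpy as np,cv2,pickle
def ray(d,u,v,z):
    R,t,K=map(np.asarray,(d["R"],d["t"],d["K"]))
    c=-R.T@t; r=R.T@np.linalg.inv(K)@np.array([u,v,1.]); return c+r*(z-c[2])/r[2]
def proj(d,X):
    R,t,K=map(np.asarray,(d["R"],d["t"],d["K"]))
    p=(K@(R@np.asarray(X,float).T+t[:,None])).T; return p[:,:2]/p[:,2:]
def crop(d,x,y,w,h,s,fn):
    im=d["image"][y:y+h,x:x+w,::-1]; cv2.imwrite(fn,cv2.resize(im,None,fx=s,fy=s,interpolation=cv2.INTER_CUBIC))
E
python3 - <<'E'
from h import *
t=pickle.load(open("top0.pkl","rb"));s=pickle.load(open("scene0.pkl","rb"))
crop(t,135,180,135,100,5,"pics/c1.png");crop(t,355,200,75,60,8,"pics/c2.png");crop(s,330,250,140,110,5,"pics/c3.png");crop(s,255,180,60,50,10,"pics/c4.png")
E
```

```text
(no output)
```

View pics/c1.png

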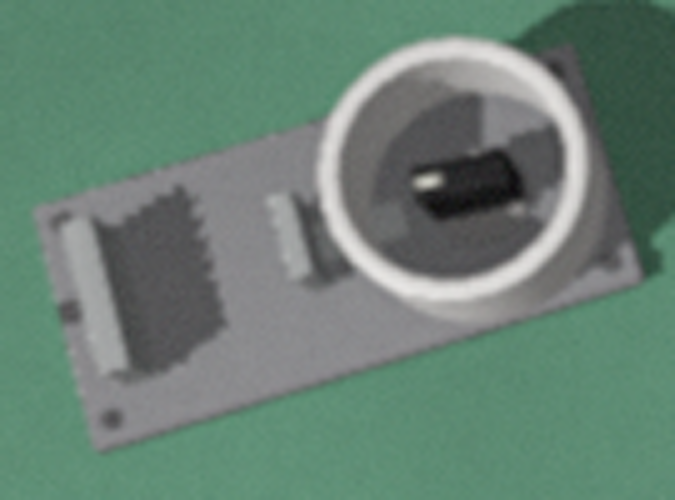

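View pics/c2.png

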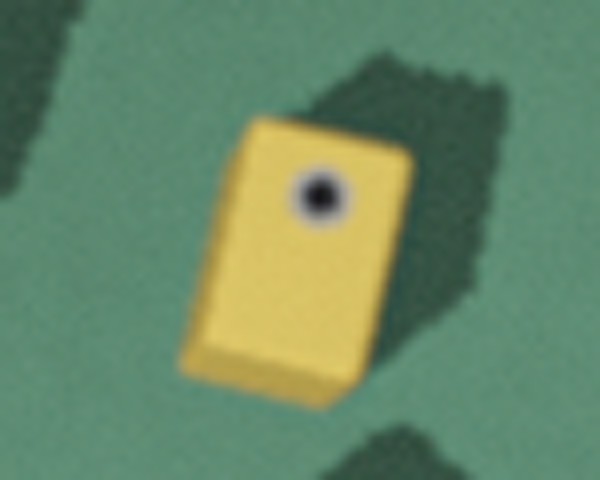

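View pics/c3.png

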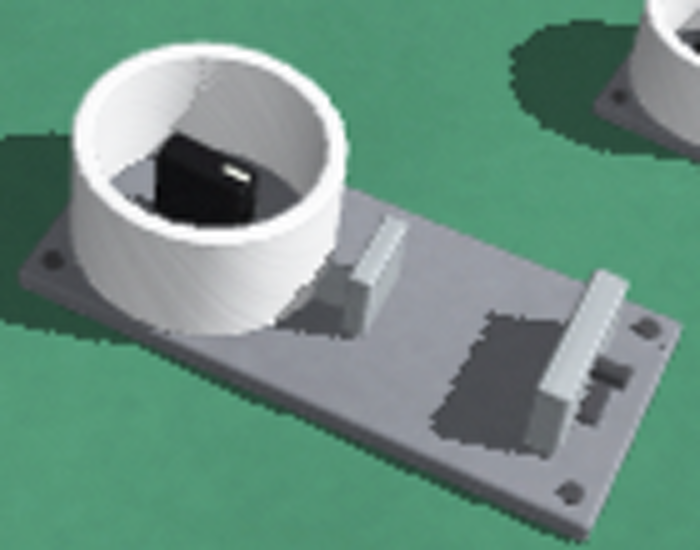

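View pics/c4.png

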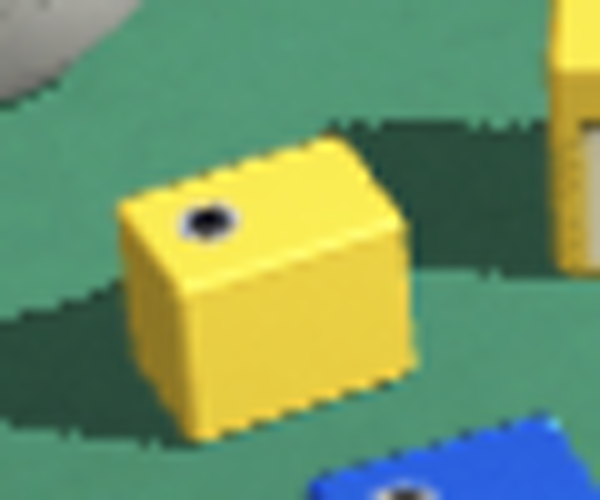

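```bash
cat > fit.py <<'E'
from h import *
from scipy.optimize import least_squares
t=pickle.load(open("top0.pkl","rb"));s=pickle.load(open("scene0.pkl","rb"))
def px(l,x0,y0,sc): return np.array([[x0+(a+.5)/sc-.5,y0+(b+.5)/sc-.5] for a,b in l])
def fit(d,P,uv,g):
    P=np.array(P,float)
    def w(q):
        c,n=np.cos(q[2]),np.sin(q[2]); return np.c_[q[0]+c*P[:,0]-n*P[:,1],q[1]+n*P[:,0]+c*P[:,1],P[:,2]]
    r=least_squares(lambda q:(proj(d,w(q))-uv).ravel(),g,x_scale=[1,1,.01]); return r.x,np.round(r.fun.reshape(-1,2),1).tolist()
E
python3 - <<'E'
from fit import *
print(-t["R"].T@t["t"],-s["R"].T@s["t"])
uh=px([(38,207),(573,45),(642,278),(97,452)],135,180,5)
for u in uh: print(ray(t,*u,10).round(1))
us=px([(258,122),(410,155),(362,382),(203,345)],355,200,8)
for u in us: print(ray(t,*u,46).round(1))
print("H top",fit(t,[(96,-50,10),(-122,-50,10),(-122,50,10),(96,50,10)],uh,[550,100,1.6]))
print("H scene",fit(s,[(96,50,10),(96,-50,10),(-122,-50,10)],px([(682,322),(588,528),(20,268)],330,250,5),[550,100,1.6]))
# sharpener, local x=56 axis
print("S top",fit(t,[(28,19,46),(28,-19,46),(-28,-19,46),(-28,19,46)],us,[500,-150,0]))
print("S scene",fit(s,[(28,-19,46),(28,19,46),(-28,19,46),(-28,-19,46)],px([(118,205),(185,293),(405,222),(340,135)],255,180,10),[500,-150,0]))
E
```

```text
[ 399.14238615 -124.20698851  850.03480455] [1016.77716176  419.07712657  665.38068551]
[580.6 219.3  10. ]
[646.6  14.7  10. ]
[554.  -14.9  10. ]
[485.8 189.9  10. ]
[ 587.1 -248.    46. ]
[ 579.5 -283.    46. ]
[ 526.2 -270.5   46. ]
[ 534.6 -234.3   46. ]
H top (array([562.81694847, 114.60629466,   1.88529498]), [[-1.1, -0.0], [0.3, -0.7], [1.0, 0.5], [-0.3, 0.1]])
H scene (array([565.6548587 , 114.90332029,   1.87975185]), [[0.6, -0.2], [0.1, 0.2], [-0.7, -0.2]])
S top (array([ 5.56878862e+02, -2.58970168e+02, -2.36285752e-01]), [[-0.5, -0.8], [0.5, -0.1], [0.2, 0.6], [-0.2, 0.3]])
S scene (array([ 5.60568216e+02, -2.58481564e+02, -2.30493964e-01]), [[-0.4, -0.0], [-0.4, 0.4], [0.8, -0.1], [0.1, -0.3]])
```

Call:
{"api": "drive_tool", "payload": {"plan": [[[0,0,0],8.7],[[0,0,0],8.7],[[0,0,0],8.8],[[-0.033,0.044,0],0],[[-0.033,0.044,0],0],[[-0.033,0.044,0],0],[[-0.033,0.044,0.01],0],[[-0.033,0.044,0.01],0],[[-0.033,0.044,0.01],0],[[-0.033,0.044,0.01],0],[[-0.033,0.044,0.01],0],[[-0.033,0.044,0.01],0]], "fingers": -1}}

```text
clock: 1.6
position: [520.3, -291.4, 167.3]
ee_rot: [0.116, 0.993, 0.0, -0.0]
contact_force: [0.4, -0.5, -0.5]
gripper_width: 85.6
```

```bash
cat > st.py <<'E'
from h import *
from bench import arm
from scipy.spatial.transform import Rotation as Ro
def st():
    s=arm.read_state();R=Ro.from_quat(s["ee_rot"]).as_matrix();a=np.arctan2(R[1,0],R[0,0])
    print("t",round(s["clock"],2),"pos",s["position"].round(1),"a",round(a,4),"zax",R[:,2].round(3),"F",s["contact_force"].round(1),"T",s["wrist_torque"].round(3),"w",round(s["gripper_width"],1),"j",s["joints"].round(2))
    return s,R,a
def to(x,y,z,yaw):
    s,R,a=st();d=R.T@(np.array([x,y,z])-s["position"]);tw=(a-yaw+np.pi)%(2*np.pi)-np.pi
    print("shift tool mm",d.round(1),"turn deg",round(np.degrees(tw),2))
def snap(n,fn):
    d=arm.get_image(n);pickle.dump(d,open(fn+".pkl","wb"));return d
E
python3 - <<'E'
from st import *
to(558.5,-258.7,34,-0.234-np.pi)
d=snap("top","t1");cv2.imwrite("pics/t1.png",d["image"][:,:,::-1])
E
```

```text
t 1.6 pos [ 520.3 -291.4  167.3] a 2.9082 zax [-0.001  0.    -1.   ] F [ 0.4 -0.5 -0.5] T [-0.047 -0.085  0.026] w 85.6 j [-0.24  0.39 -0.15 -0.   -1.03 -1.56]
shift tool mm [-29.7  40.6 133.3] turn deg 0.03
```

View pics/t1.png

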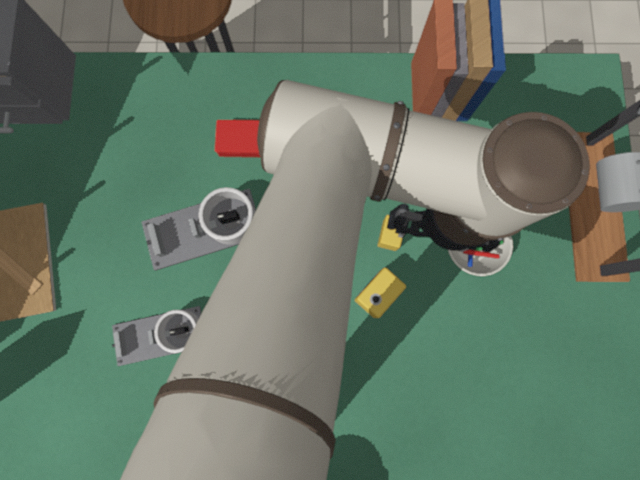

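Call:
{"api": "drive_tool", "payload": {"plan": [[[0,0,0],0],[[0,0,0],0]]}}

```text
clock: 1.9
position: [518.6, -293.2, 167.9]
ee_rot: [0.117, 0.993, 0.0, -0.0]
contact_force: [-0.5, 0.1, 0.3]
gripper_width: 85.3
```

```bash
python3 - <<'E'
from st import *
to(558.5,-258.7,34,-0.234-np.pi)
E
```

```text
t 1.9 pos [ 518.6 -293.2  167.9] a 2.9075 zax [-0.001  0.    -1.   ] F [-0.5  0.1  0.3] T [-0.04  -0.006 -0.005] w 85.3 j [-0.24  0.38 -0.15  0.   -1.04 -1.56]
shift tool mm [-30.9  42.8 133.8] turn deg -0.0
```

Call:
{"api": "drive_tool", "payload": {"plan": [[[-0.0155,0.0215,0.0],0],[[-0.0155,0.0215,0.0],0],[[0,0,0.02],0],[[0,0,0.02],0],[[0,0,0.02],0],[[0,0,0],0]]}}

```text
clock: 2.65
position: [559.0, -257.4, 106.4]
ee_rot: [0.116, 0.993, 0.0, -0.002]
contact_force: [-0.9, -0.3, -0.0]
gripper_width: 85.3
```

```bash
python3 - <<'E'
from st import *
to(558.5,-258.7,34,-0.234-np.pi)
d=snap("scene","s2");crop(d,210,120,140,130,5,"pics/s2.png")
E
```

```text
t 2.65 pos [ 559.  -257.4  106.4] a 2.9083 zax [-0.003  0.001 -1.   ] F [-0.9 -0.3 -0. ] T [ 0.017 -0.057 -0.006] w 85.3 j [-0.17  0.48 -0.17 -0.   -0.93 -1.63]
shift tool mm [-0.1 -1.4 72.4] turn deg 0.04
```

View pics/s2.png

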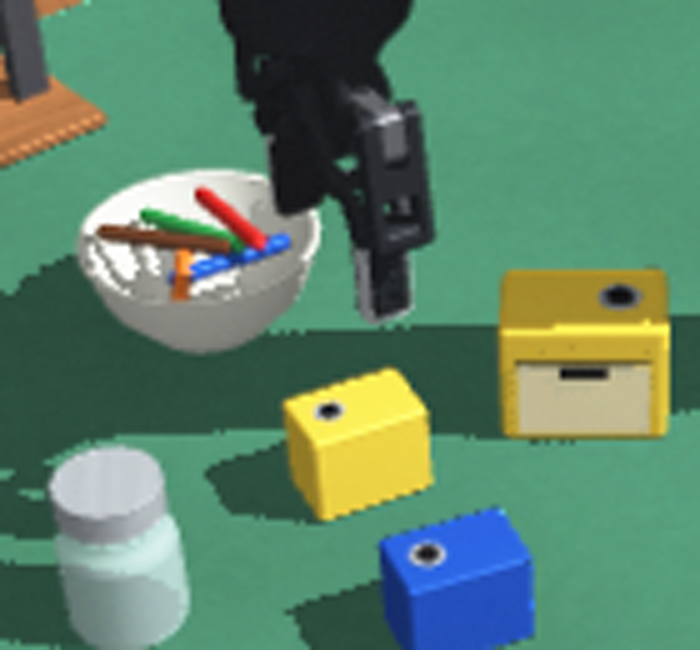

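Call:
{"api": "drive_tool", "payload": {"plan": [[[0,-0.0014,0.012],0],[[0,0,0.02],0],[[0,0,0.02],0],[[0,0,0.02],0],[[0,0,0],0]]}}

```text
clock: 3.32
position: [558.1, -259.4, 34.6]
ee_rot: [0.117, 0.993, 0.0, -0.002]
contact_force: [0.4, -0.4, 0.0]
gripper_width: 85.1
```

Call:
{"api": "drive_tool", "payload": {"plan": [[[0,0,0],0],[[0,0,0],0],[[0,0,0],0],[[0,0,0],0],[[0,0,0],0],[[0,0,0],0],[[0,0,0],0]], "fingers": 1}}

```text
clock: 4.2
position: [559.9, -259.6, 37.4]
ee_rot: [0.116, 0.993, -0.0, 0.001]
contact_force: [-0.4, 1.2, 6.6]
gripper_width: 35.4
```

```bash
python3 - <<'E'
from st import *
to(558.5,-258.7,34,-0.234-np.pi)
d=snap("scene","s3");crop(d,210,120,140,130,5,"pics/s3.png")
E
```

```text
t 4.2 pos [ 559.9 -259.6   37.4] a 2.9087 zax [ 0.002 -0.001 -1.   ] F [-0.4  1.2  6.6] T [ 0.465  0.175 -0.034] w 35.4 j [-0.17  0.56 -0.23  0.   -0.77 -1.63]
shift tool mm [1.6 0.6 3.4] turn deg 0.06
```

View pics/s3.png

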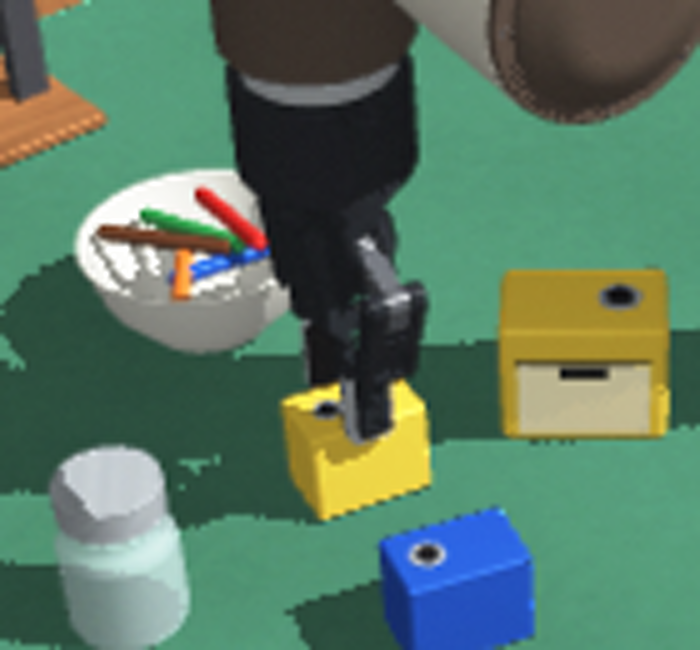

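Call:
{"api": "drive_tool", "payload": {"plan": [[[0,0,-0.01],0],[[0,0,-0.02],0],[[0,0,-0.03],0],[[0,0,-0.03],0],[[0,0,0],0]]}}

```text
clock: 4.88
position: [560.5, -260.0, 128.7]
ee_rot: [0.116, 0.993, -0.0, 0.003]
contact_force: [0.4, 0.7, -1.4]
gripper_width: 35.4
```

Call:
{"api": "drive_tool", "payload": {"plan": [[[0,0,0],-10.1],[[0,0,0],-10.1],[[0,0,0],-10.1],[[0,0,0],-10.1],[[0,0,0],-10.1],[[0,0,0],-10.1],[[0,0,0],-10.1],[[0,0,0],-10.1],[[0,0,0],-10.1],[[0,0,0],-10.1],[[0,0,0],-10.1],[[0,0,0],-10.1]]}}

```text
clock: 6.38
position: [557.9, -259.2, 124.2]
ee_rot: [0.81, -0.587, -0.002, 0.0]
contact_force: [-0.1, 0.1, -1.1]
gripper_width: 35.7
```

```bash
python3 - <<'E'
from st import *
to(554.6,144.5,110,1.883-np.pi)
d=snap("scene","s4");crop(d,210,90,140,130,5,"pics/s4.png")
E
```

```text
t 6.38 pos [ 557.9 -259.2  124.2] a -1.2545 zax [-0.003  0.001 -1.   ] F [-0.1  0.1 -1.1] T [-0.017  0.087  0.01 ] w 35.7 j [-0.17  0.46 -0.15 -0.   -0.96  0.49]
shift tool mm [-384.7 -122.5   14.7] turn deg 0.23
```

View pics/s4.png

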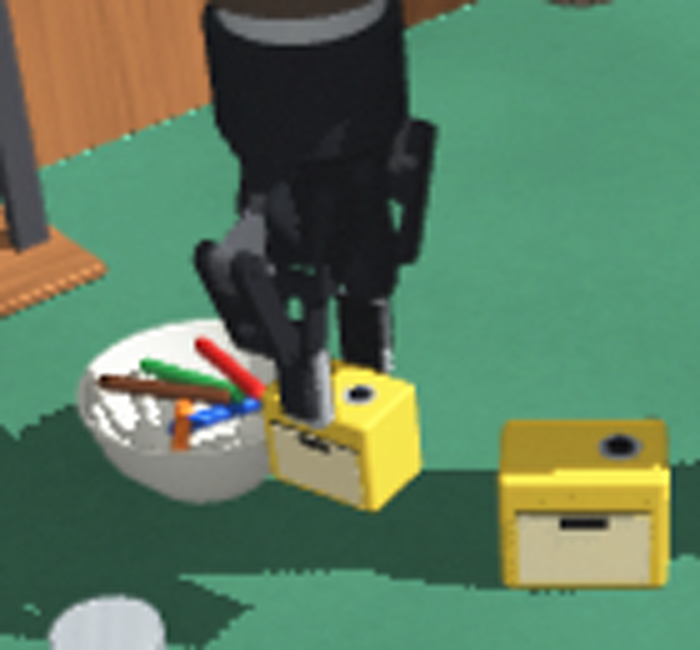

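Call:
{"api": "drive_tool", "payload": {"plan": [[[-0.0385,-0.01225,0],0],[[-0.0385,-0.01225,0],0],[[-0.0385,-0.01225,0],0],[[-0.0385,-0.01225,0],0],[[-0.0385,-0.01225,0],0],[[-0.0385,-0.01225,0],0],[[-0.0385,-0.01225,0],0],[[-0.0385,-0.01225,0],0],[[-0.0385,-0.01225,0],0],[[-0.0385,-0.01225,0],0],[[0,0,0],0],[[0,0,0],0]]}}

```text
clock: 7.92
position: [557.1, 144.0, 125.0]
ee_rot: [0.808, -0.59, -0.001, 0.001]
contact_force: [-1.3, -0.5, -1.7]
gripper_width: 35.3
```

```bash
python3 - <<'E'
from st import *
to(554.6,144.5,110,1.883-np.pi)
d=snap("scene","s5");crop(d,320,190,160,140,5,"pics/s5.png")
d=snap("top","t5");crop(d,120,160,160,120,5,"pics/t5.png")
E
```

```text
t 7.92 pos [557.1 144.  125. ] a -1.261 zax [-0.002 -0.001 -1.   ] F [-1.3 -0.5 -1.7] T [-0.024  0.035 -0.02 ] w 35.3 j [ 0.53  0.4  -0.25 -0.   -0.92 -0.22]
shift tool mm [-1.3  2.2 15. ] turn deg -0.14
```

View pics/s5.png

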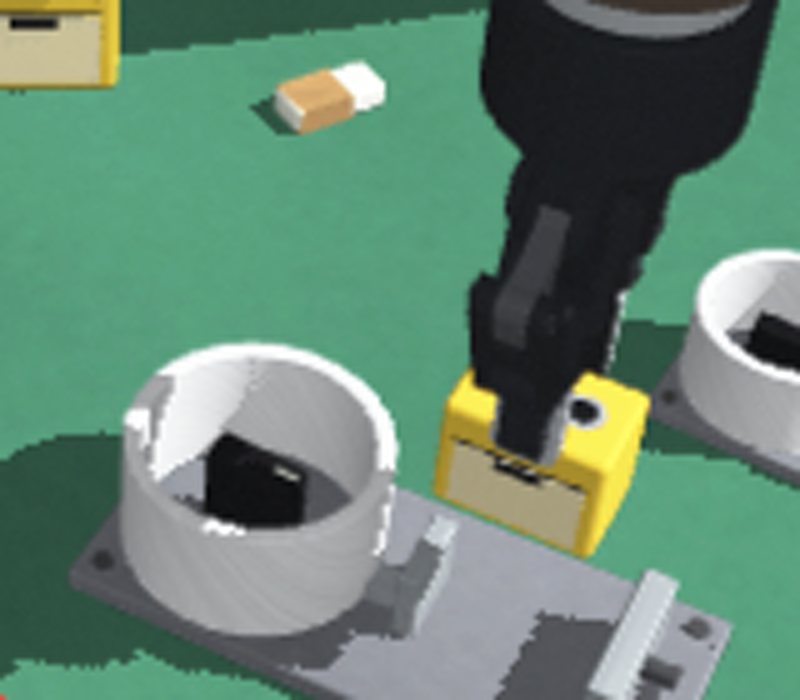

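View pics/t5.png

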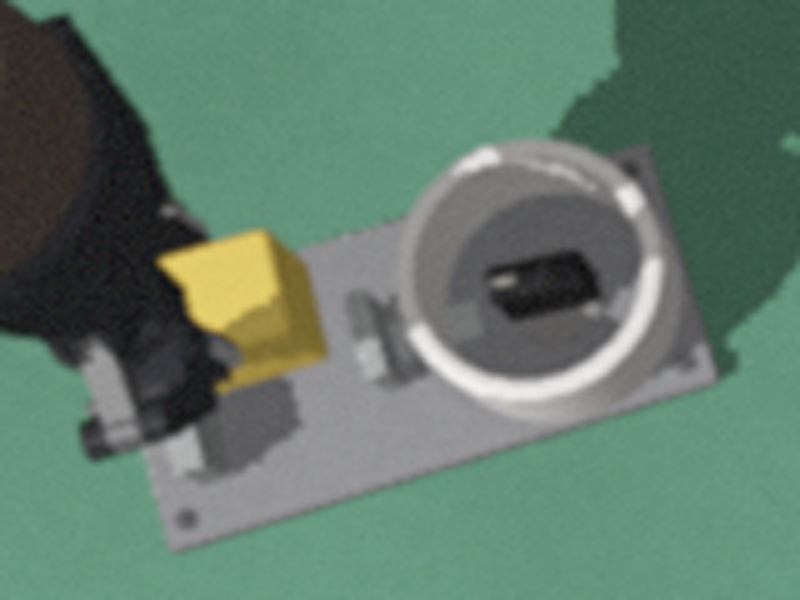

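```bash
cat > fs.py <<'E'
from fit import *
def fit4(d,P,uv,g):
    P=np.array(P,float)
    def w(q):
        c,n=np.cos(q[2]),np.sin(q[2]); return np.c_[q[0]+c*P[:,0]-n*P[:,1],q[1]+n*P[:,0]+c*P[:,1],P[:,2]+q[3]]
    r=least_squares(lambda q:(proj(d,w(q))-uv).ravel(),g,x_scale=[1,1,.01,1],loss="soft_l1"); return r.x,np.round(proj(d,w(r.x))-uv,1).tolist()
E
python3 - <<'E'
from fs import *
a,e=fit4(s,[(28,19,46),(28,-19,46),(28,-19,0),(-28,-19,0),(-28,-19,46),(-28,19,46),(28,19,0)],px([(650,400),(592,478),(587,555),(437,495),(445,410),(470,368),(632,478)],320,190,5),[554,144,1.88,88])
print(a,e)
b,e=fit4(t,[(-28,-19,46),(-28,-19,0),(-28,19,0),(-28,19,46)],px([(265,230),(308,278),(327,355),(283,368)],120,160,5),[554,144,1.88,88]);print(b,e)
for H,q in (((565.6549,114.903,1.8798),a),((562.817,114.606,1.8853),b)):
    c,n=np.cos(1.883),np.sin(1.883);d=q[:2]-np.array(H[:2]);print("in holder:",d@[c,n],d@[-n,c])
E
```

```text
[516.6109848  115.6596042    1.89715421  35.85484895] [[-1.8, -0.2], [2.5, -1.7], [-0.6, 0.5], [-0.3, 0.7], [0.9, 0.1], [3.9, -4.8], [-2.4, 1.8]]
[545.00828081 132.27096823   1.78897452 120.82256432] [[-0.1, 1.4], [0.2, -1.5], [-0.0, 4.8], [0.0, -3.1]]
in holder: 15.784187819616296 46.4406877905387
in holder: 22.28109047320891 11.521917770291422
```

```bash
cat > ov.py <<'E'
from fs import *
def box(q):
    P=np.array([(x,y,z) for z in(0,46) for x,y in((-28,-19),(28,-19),(28,19),(-28,19))],float)
    c,n=np.cos(q[2]),np.sin(q[2]);return np.c_[q[0]+c*P[:,0]-n*P[:,1],q[1]+n*P[:,0]+c*P[:,1],P[:,2]+q[3]]
def draw(fn,d,x0,y0,w,h,s,boxes,holder=None):
    im=cv2.resize(d["image"][y0:y0+h,x0:x0+w,::-1],None,fx=s,fy=s,interpolation=cv2.INTER_CUBIC).copy()
    for q in boxes:
        p=((proj(d,box(q))-[x0,y0]+.5)*s-.5).round().astype(int)
        for k in range(4):
            for i,j in((k,(k+1)%4),(4+k,4+(k+1)%4),(k,k+4)): cv2.line(im,tuple(map(int,p[i])),tuple(map(int,p[j])),(255,0,255),1)
    cv2.imwrite(fn,im)
E
python3 - <<'E'
from ov import *
d=pickle.load(open("s5.pkl","rb"));draw("pics/o1.png",d,320,190,160,140,5,[(556,144,1.883,88)])
d=pickle.load(open("t5.pkl","rb"));draw("pics/o2.png",d,120,160,160,120,5,[(556,144,1.883,88)])
E
```

```text
(no output)
```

View pics/o1.png

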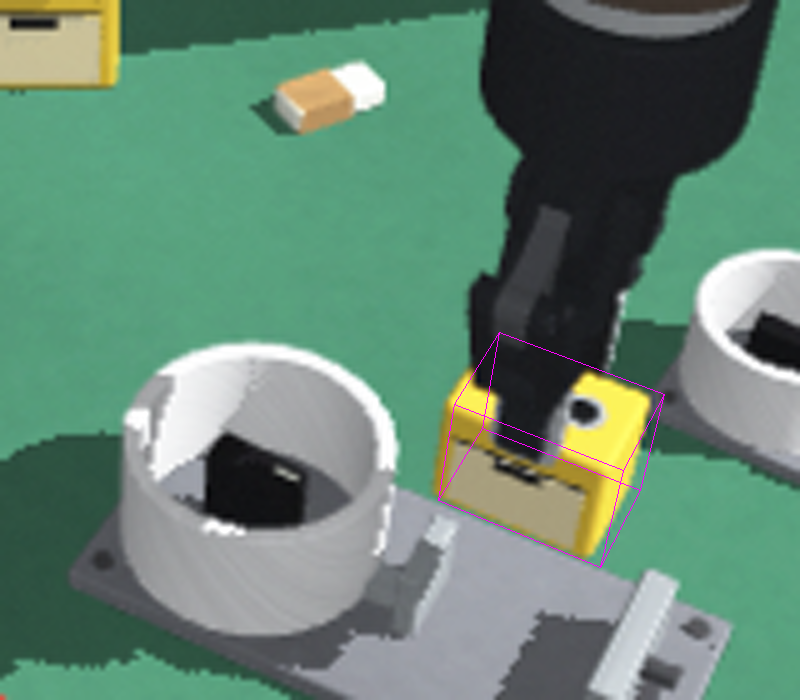

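View pics/o2.png

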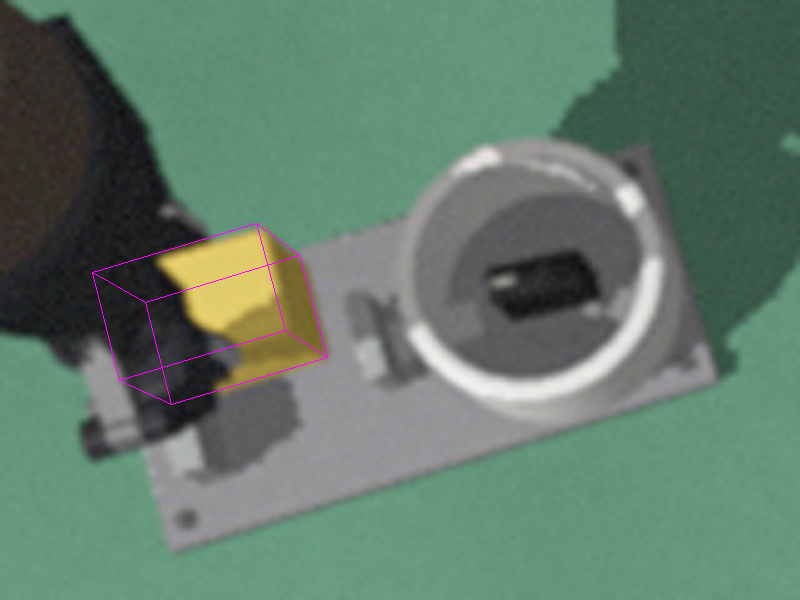

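```bash
python3 - <<'E'
from ov import *
d=pickle.load(open("s5.pkl","rb"));draw("pics/o3.png",d,400,255,60,50,12,[])
d=pickle.load(open("t5.pkl","rb"));draw("pics/o4.png",d,140,195,60,50,12,[])
E
```

```text
(no output)
```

View pics/o3.png

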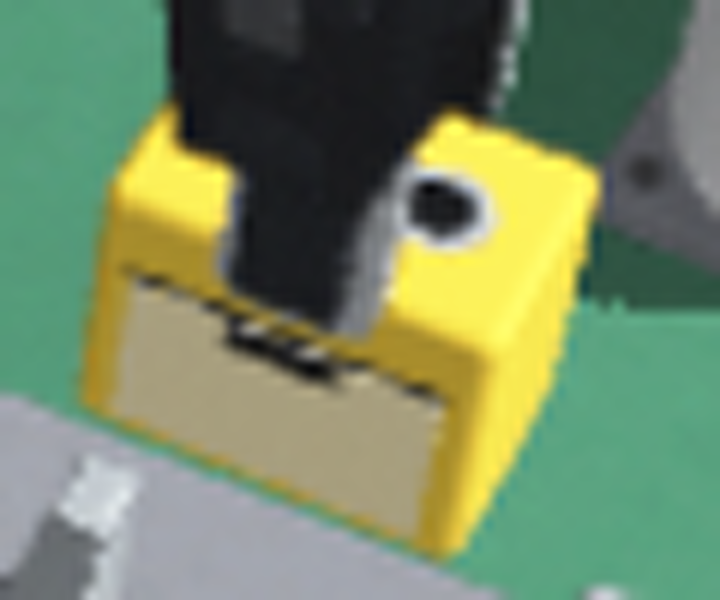

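View pics/o4.png

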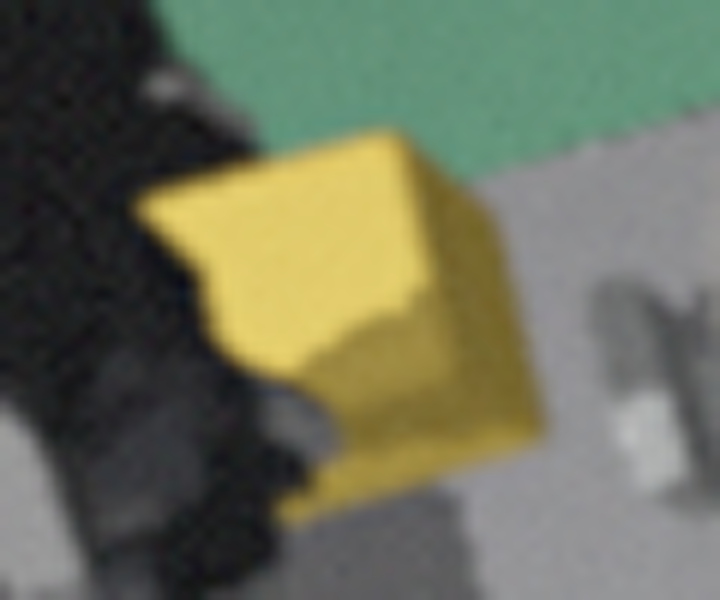

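```bash
cat > f6.py <<'E'
from ov import *
from scipy.spatial.transform import Rotation as Ro
def fit6(obs,g=(556,144,88)):
    base=Ro.from_euler("z",1.883)
    def W(q,P): return (base*Ro.from_rotvec(q[3:6])).apply(np.array(P,float)-[0,0,23])+q[:3]+[0,0,23]
    def res(q): return np.concatenate([((proj(d,W(q,P)+np.r_[q[6+2*k:8+2*k],0])-uv)).ravel() for k,(d,P,uv) in enumerate(obs)]+[q[6:]/2])
    r=least_squares(res,np.r_[g,0,0,0,0,0,0,0][:6+2*len(obs)],x_scale=[1,1,1]+[.02]*3+[1]*(2*len(obs)),loss="soft_l1")
    return r.x,r.fun.round(1)
E
python3 - <<'E'
from f6 import *
o=[(s,[(28,19,46),(28,-19,46),(28,-19,0),(-28,-19,0),(-28,-19,46)],px([(600,180),(492,355),(447,560),(80,405),(112,195)],400,255,12)),
(t,[(-28,-19,46),(-28,-19,0),(-28,19,0),(-28,19,46)],px([(395,130),(495,215),(545,435),(455,455)],140,195,12))]
for oo in (o,o[:1]): 
    x,f=fit6(oo);print(x.round(3),f)
E
```

```text
[ 5.55560e+02  1.42039e+02  8.52230e+01  5.00000e-03 -8.00000e-03
 -5.50000e-02  2.82000e-01 -1.34000e+00 -2.82000e-01  1.34000e+00] [ 1.1 -0.4  0.6 -0.2  0.2  1.9 -0.7  0.6 -0.6 -1.   0.3  0.3  0.2 -0.2
  0.3  1.9 -0.3 -5.2  0.1 -0.7 -0.1  0.7]
[ 5.34296e+02  1.27209e+02  5.96000e+01  4.60000e-02  8.00000e-03
 -3.20000e-02 -0.00000e+00 -0.00000e+00] [-0.2 -0.3  0.   0.1 -0.2  0.4  0.2 -0.1  0.1 -0.  -0.  -0. ]
```

```bash
python3 - <<'E'
from f6 import *
for k in (0,1.5):
  X,Y,a,b=28-k,19-k,46-k,k
  o=[(s,[(X,Y,a),(X,-Y,a),(X,-Y,b),(-X,-Y,b),(-X,-Y,a)],px([(600,180),(492,355),(447,560),(80,405),(112,195)],400,255,12)),
  (t,[(-X,-Y,a),(-X,-Y,b),(-X,Y,b)],px([(395,130),(495,215),(545,435)],140,195,12))]
  x,f=fit6(o);print(k,x.round(3),f)
  print("euler",Ro.from_rotvec(x[3:6]).as_euler("xyz").round(3))
  d=x[:2]-[564.2,114.8];c,n=np.cos(1.883),np.sin(1.883);print("in holder",(d@[c,n]).round(1),(d@[-n,c]).round(1))
q=(555.6,142,1.883,85)
d=pickle.load(open("s5.pkl","rb"));draw("pics/o5.png",d,400,255,60,50,12,[q])
d=pickle.load(open("t5.pkl","rb"));draw("pics/o6.png",d,140,195,60,50,12,[q])
E
```

```text
0 [ 5.56100e+02  1.42039e+02  8.63270e+01  4.20000e-02 -4.00000e-03
 -4.80000e-02  1.45000e-01 -1.27400e+00 -1.45000e-01  1.27400e+00] [ 1.  -0.8  0.4  0.2  0.3  1.5 -0.6  0.3 -0.9 -0.6 -0.  -0.8  0.3 -0.3
  0.2  1.6  0.1 -0.6 -0.1  0.6]
euler [ 0.042 -0.003 -0.048]
in holder 28.4 -0.7
1.5 [ 5.56904e+02  1.41374e+02  8.69660e+01  3.90000e-02  4.00000e-03
 -3.10000e-02  3.78000e-01 -2.64000e-01 -3.78000e-01  2.64000e-01] [-0.5  0.1  0.  -0.1 -0.1  0.1  0.4 -0.2  0.3  0.1  0.1 -0.   0.  -0.2
  0.   0.1  0.2 -0.1 -0.2  0.1]
euler [ 0.039  0.005 -0.031]
in holder 27.5 -1.2
```

View pics/o5.png

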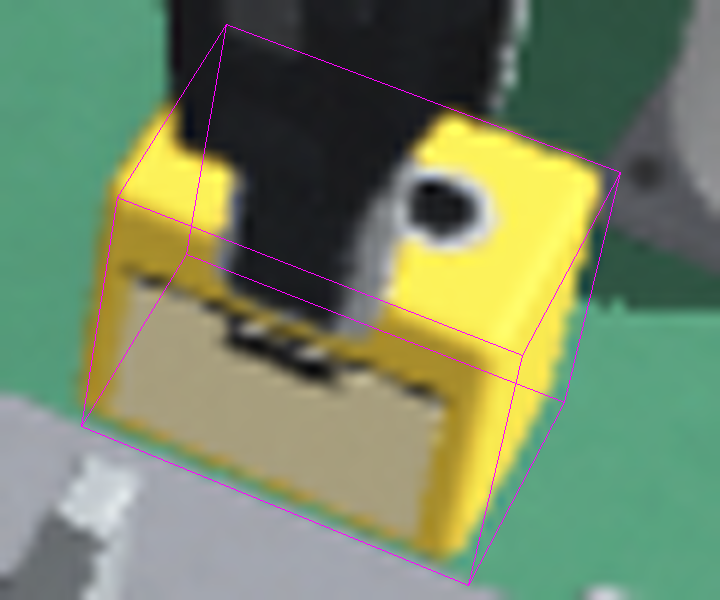

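View pics/o6.png

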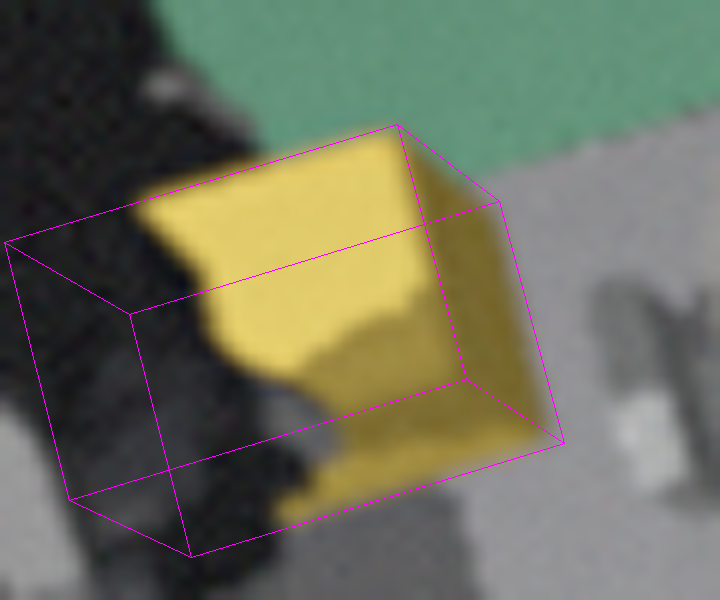

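```bash
python3 - <<'E'
from fit import *
c,n=np.cos(1.883),np.sin(1.883)
def hf(d,l,o,z,H):
    for u in px(l,*o):
        q=ray(d,*u,z)[:2]-H;print(z,(q@[c,n]).round(1),(q@[-n,c]).round(1))
Ht=[562.82,114.61];Hs=[565.65,114.90]
print("top");hf(t,[(268,195),(293,280)],(135,180,5),41.5,Ht);hf(t,[(95,218),(130,370)],(135,180,5),42.5,Ht)
print("scene");hf(s,[(405,222),(367,285)],(330,250,5),41.5,Hs);hf(s,[(600,270),(540,390)],(330,250,5),42.5,Hs)
E
```

```text
top
41.5 1.3 -17.3
41.5 0.6 16.7
42.5 64.5 -27.9
42.5 65.9 31.4
scene
41.5 -0.1 15.4
41.5 -0.3 -17.8
42.5 66.7 28.2
42.5 66.8 -30.8
```

Call:
{"api": "drive_tool", "payload": {"plan": [[[-0.005,0.001,0],-0.8],[[0,0,0.016],0],[[0,0,0.016],0],[[0,0,0.016],0],[[0,0,0],0],[[0,0,0],0]]}}

```text
clock: 8.78
position: [555.7, 149.0, 78.0]
ee_rot: [0.812, -0.583, 0.0, -0.0]
contact_force: [-0.5, 0.6, -0.7]
gripper_width: 35.8
```

```bash
python3 - <<'E'
from st import *
st()
d=snap("scene","s6");crop(d,380,240,100,90,8,"pics/s6.png")
d=snap("top","t6");crop(d,130,180,100,80,8,"pics/t6.png")
E
```

```text
t 8.78 pos [555.7 149.   78. ] a -1.2455 zax [ 0. -0. -1.] F [-0.5  0.6 -0.7] T [ 0.006  0.004 -0.025] w 35.8 j [ 0.54  0.45 -0.31  0.   -0.81 -0.22]
```

View pics/s6.png

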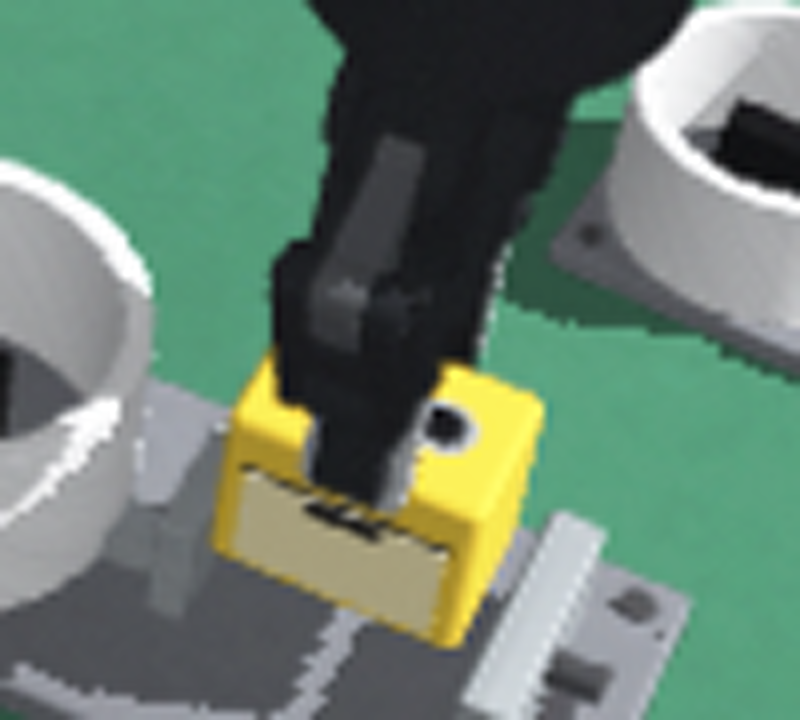

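View pics/t6.png

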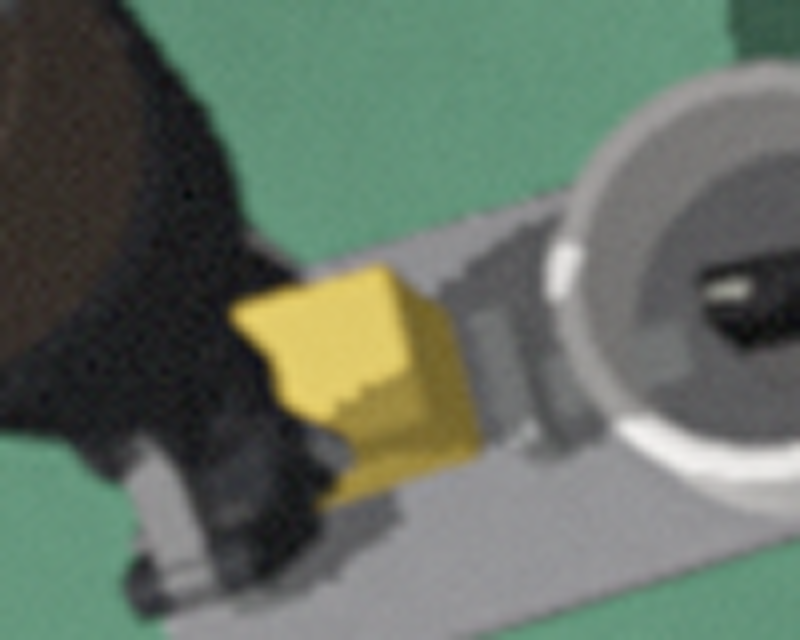

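```bash
python3 - <<'E'
from f6 import *
k=1.5
X,Y,a,b=28-k,19-k,46-k,k
o=[(s,[(X,Y,a),(X,-Y,a),(X,-Y,b),(-X,-Y,b),(-X,-Y,a)],px([(543,402),(480,525),(452,645),(215,547),(235,417)],380,240,8)),
(t,[(-X,-Y,a),(-X,-Y,b),(-X,Y,b)],px([(385,266),(448,310),(480,450)],130,180,8))]
x,f=fit6(o,(556,148,40));print(k,x.round(3),f)
print("euler",Ro.from_rotvec(x[3:6]).as_euler("xyz").round(3))
d=x[:2]-[564.2,114.8];c,n=np.cos(1.883),np.sin(1.883);print("in holder",(d@[c,n]).round(1),(d@[-n,c]).round(1))
E
```

```text
1.5 [ 5.55512e+02  1.46518e+02  4.03040e+01  3.60000e-02  6.00000e-03
 -7.00000e-03  3.06000e-01 -3.26000e-01 -3.06000e-01  3.26000e-01] [-0.1  0.3  0.1 -0.5 -0.2  0.3  0.2 -0.2  0.2  0.1  0.1 -0.5 -0.2  0.1
  0.2  0.2  0.2 -0.2 -0.2  0.2]
euler [ 0.036  0.006 -0.006]
in holder 32.9 -1.5
```

Call:
{"api": "drive_tool", "payload": {"plan": [[[0,0.001,0.012],0],[[0,0,0.009],0],[[0,0,0.004],0],[[0,0,0.002],0],[[0,0,0.001],0],[[0,0,0],0]]}}

```text
clock: 9.62
position: [554.5, 148.7, 50.1]
ee_rot: [0.812, -0.583, 0.0, -0.0]
contact_force: [0.2, -0.2, -0.4]
gripper_width: 35.7
```

```bash
python3 - <<'E'
from st import *
st()
E
```

```text
t 9.62 pos [554.5 148.7  50.1] a -1.2457 zax [ 0.  0. -1.] F [ 0.2 -0.2 -0.4] T [-0.028  0.026  0.004] w 35.7 j [ 0.54  0.49 -0.34  0.   -0.75 -0.22]
```

Call:
{"api": "drive_tool", "payload": {"plan": [[[0,0,0.001],0],[[0,0,0.001],0],[[0,0,0],0]]}}

```text
clock: 10.0
position: [554.4, 148.6, 48.0]
ee_rot: [0.812, -0.583, -0.0, 0.0]
contact_force: [-0.7, 0.1, -1.9]
gripper_width: 35.5
```

Call:
{"api": "drive_tool", "payload": {"plan": [[[0,0,0.001],0],[[0,0,0],0]]}}

```text
clock: 10.25
position: [554.6, 148.6, 47.5]
ee_rot: [0.812, -0.583, 0.0, -0.0]
contact_force: [-0.6, -0.9, 2.2]
gripper_width: 35.7
```

Call:
{"api": "drive_tool", "payload": {"plan": [[[0,0,0.001],0],[[0,0,0],0]]}}

```text
clock: 10.5
position: [554.6, 148.6, 47.4]
ee_rot: [0.812, -0.583, 0.0, -0.0]
contact_force: [-2.7, -0.4, 8.2]
gripper_width: 35.9
```

Call:
{"api": "drive_tool", "payload": {"plan": [[[0,0,0],0],[[0,0,0],0],[[0,0,0],0],[[0,0,0],0]], "fingers": -0.5}}

```text
clock: 11.0
position: [554.4, 148.6, 45.8]
ee_rot: [0.812, -0.583, -0.0, 0.0]
contact_force: [-0.1, 0.0, -0.3]
gripper_width: 64.1
```

Call:
{"api": "drive_tool", "payload": {"plan": [[[0,0,-0.02],0],[[0,0,-0.03],0],[[0,0,-0.03],0],[[0,0,-0.03],0],[[0.03,0,-0.0],0],[[0.03,0,0],0],[[0.03,0,0],0],[[0.012,0,0],0],[[0,0,0],0],[[0,0,0],0]], "fingers": -0.5}}

```text
clock: 12.25
position: [586.8, 52.6, 155.9]
ee_rot: [0.812, -0.583, -0.0, -0.0]
contact_force: [0.7, 0.7, -0.0]
gripper_width: 64.0
```

```bash
python3 - <<'E'
from st import *
to(586,47.2,100,1.83-np.pi)
d=snap("scene","s7");crop(d,320,200,160,140,5,"pics/s7.png")
d=snap("top","t7");crop(d,120,160,160,120,5,"pics/t7.png")
E
```

```text
t 12.25 pos [586.8  52.6 155.9] a -1.2452 zax [-0.  0. -1.] F [ 0.7  0.7 -0. ] T [-0.035 -0.002 -0.016] w 64.0 j [ 0.36  0.38 -0.18 -0.   -1.   -0.04]
shift tool mm [ 4.9  2.5 55.9] turn deg 3.81
```

View pics/s7.png

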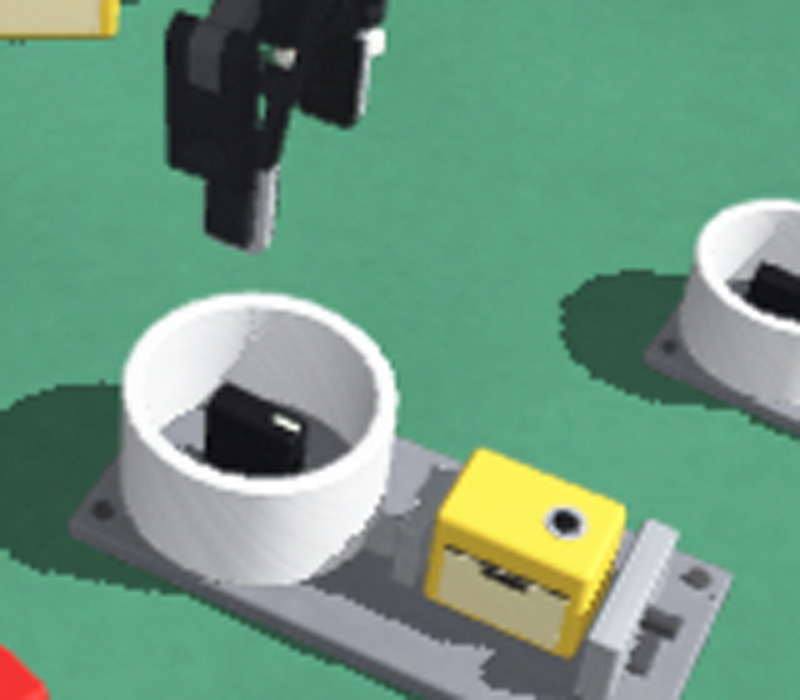

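View pics/t7.png

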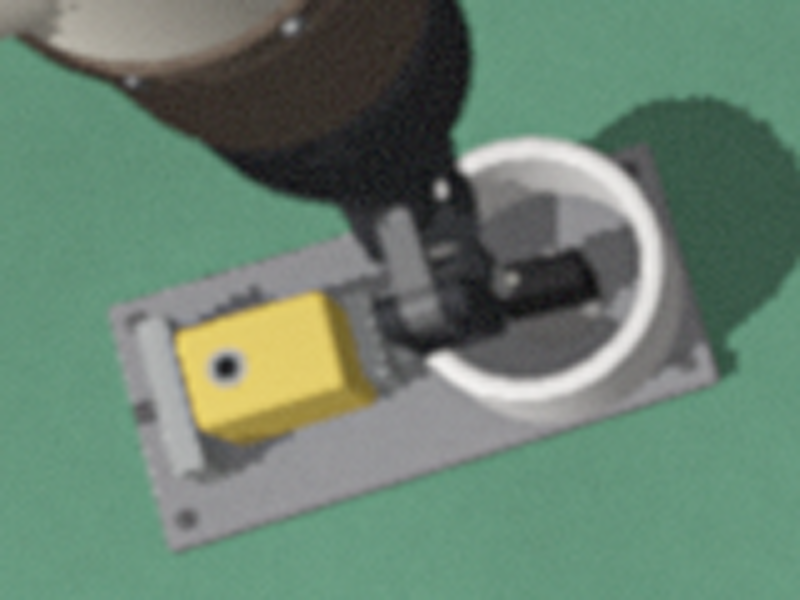

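```bash
python3 - <<'E'
from ov import *
c,n=np.cos(1.883),np.sin(1.883)
x,e=fit(t,[(28,-18,56),(-28,-18,56),(-28,18,56),(28,18,56)],px([(178,330),(323,293),(345,398),(200,440)],120,160,5),[555,147,1.88]);d=x[:2]-[562.82,114.61];print(x,e,d@[c,n],d@[-n,c])
print("collar top",ray(t,*px([(453,169)],135,180,5)[0],62), "scene", ray(s,*px([(208,138)],330,250,5)[0],62))
print("collar expected",[564.2-71*c,114.8-71*n])
crop(t,200,195,55,42,14,"pics/k1.png");crop(s,345,265,55,45,14,"pics/k2.png")
E
```

```text
[549.40795421 144.860903     1.84062589] [[-0.4, 1.6], [0.7, 1.1], [0.5, -1.1], [-0.8, -1.6]] 32.908141751450245 3.47193192417232
collar top [584.3608459   48.17958675  62.        ] scene [588.46951853  47.61241451  62.        ]
collar expected [np.float64(586.0081133464483), np.float64(47.23221039379442)]
```

View pics/k1.png

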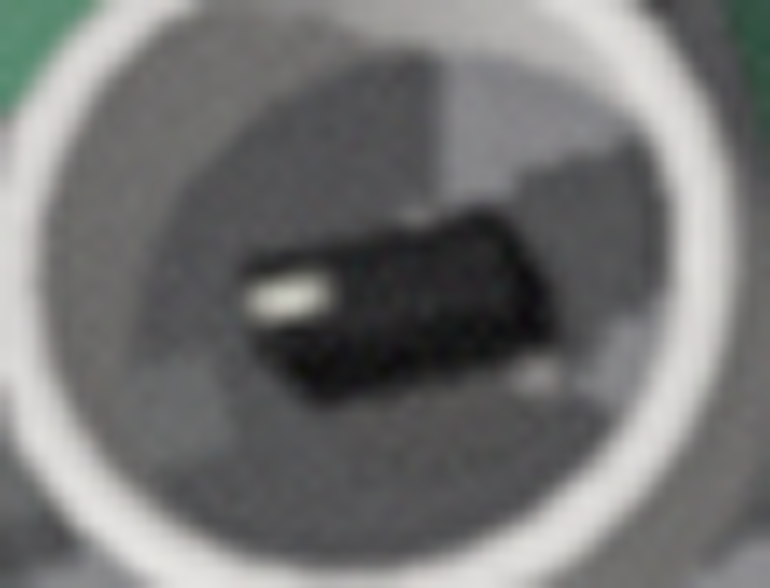

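View pics/k2.png

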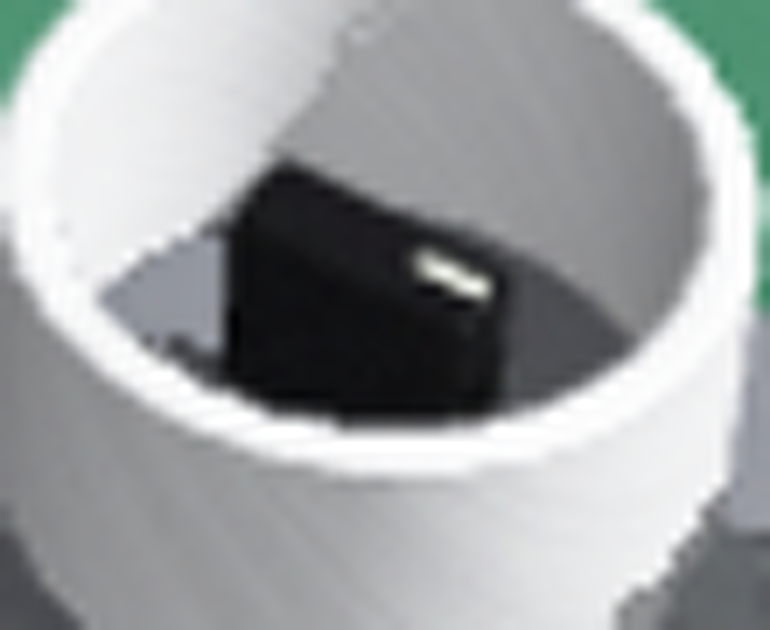

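```bash
python3 - <<'E'
from ov import *
c,n=np.cos(1.883),np.sin(1.883)
x,e=fit(s,[(-27,18,56),(27,18,56),(27,-18,56),(-27,-18,56)],px([(480,448),(625,507),(583,603),(440,515)],320,200,5),[555,147,1.88]);d=x[:2]-[565.65,114.9];print(x,e,d@[c,n],d@[-n,c])
D=pickle.load(open("t7.pkl","rb"));draw("pics/o7.png",D,140,200,70,60,11,[(555-1.7,146.5-.2,1.88,10)])
E
```

```text
[558.14148161 147.7381002    1.8339592 ] [[0.2, 0.6], [0.4, 2.0], [0.3, -3.1], [-0.9, 0.6]] 33.55696430113608 -2.940887611467379
```

View pics/o7.png

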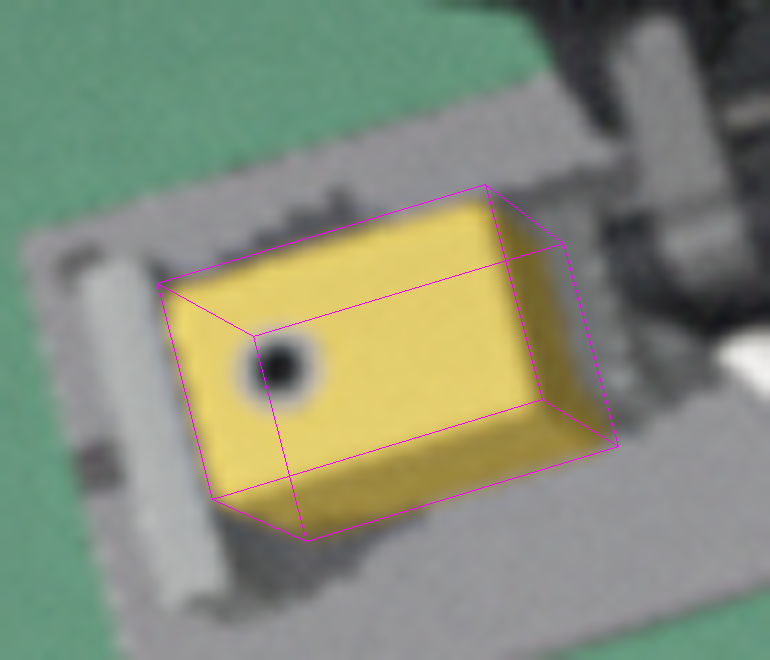

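Call:
{"api": "drive_tool", "payload": {"plan": [[[0,0,0],4.7],[[0,0,0],0],[[0,0,0.015],0],[[0,0,0.015],0],[[0,0,0.015],0],[[0,0,0],0],[[0,0,0],0]], "fingers": 0.25}}

```text
clock: 13.22
position: [587.3, 51.9, 111.0]
ee_rot: [0.788, -0.616, 0.0, -0.0]
contact_force: [0.1, -0.7, 1.2]
gripper_width: 32.0
```

```bash
python3 - <<'E'
from st import *
to(586.3,47.5,48,1.815-np.pi)
E
```

```text
t 13.22 pos [587.3  51.9 111. ] a -1.3276 zax [ 0. -0. -1.] F [ 0.1 -0.7  1.2] T [ 0.031 -0.001  0.024] w 32.0 j [ 0.36  0.43 -0.24  0.   -0.9  -0.12]
shift tool mm [ 4.   2.1 63. ] turn deg -0.06
```

Call:
{"api": "drive_tool", "payload": {"plan": [[[0.004,0.002,0],0],[[0,0,0.01],0],[[0,0,0.01],0],[[0,0,0],0]]}}

```text
clock: 13.72
position: [585.1, 47.3, 89.6]
ee_rot: [0.788, -0.616, -0.001, 0.001]
contact_force: [-0.8, 0.1, 0.2]
gripper_width: 31.9
```

```bash
python3 - <<'E'
from st import *
to(586.3,47.5,48,1.815-np.pi)
d=snap("scene","s8");crop(d,320,190,110,120,6,"pics/s8.png")
d=snap("top","t8");crop(d,160,150,120,100,6,"pics/t8.png")
E
```

```text
t 13.72 pos [585.1  47.3  89.6] a -1.328 zax [-0.003 -0.001 -1.   ] F [-0.8  0.1  0.2] T [ 0.03   0.027 -0.071] w 31.9 j [ 0.36  0.45 -0.26 -0.   -0.86 -0.11]
shift tool mm [ 0.1 -1.3 41.6] turn deg -0.08
```

View pics/s8.png

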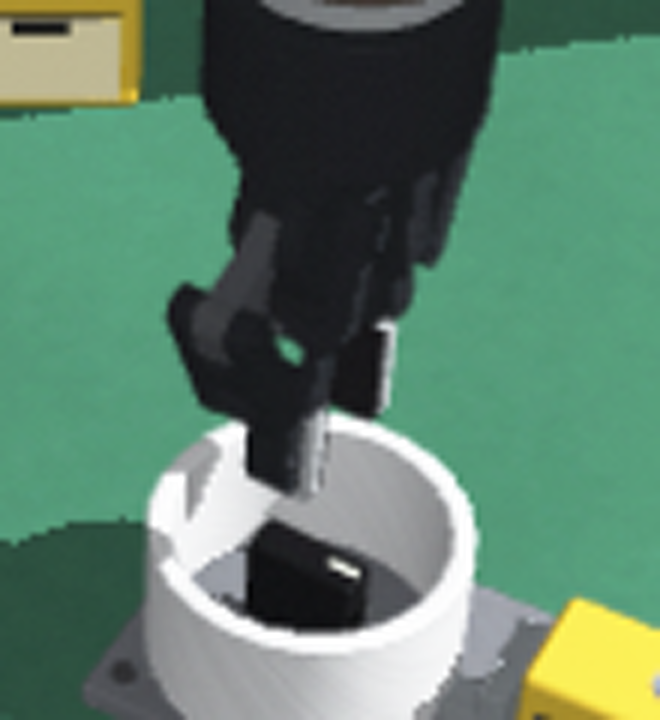

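View pics/t8.png

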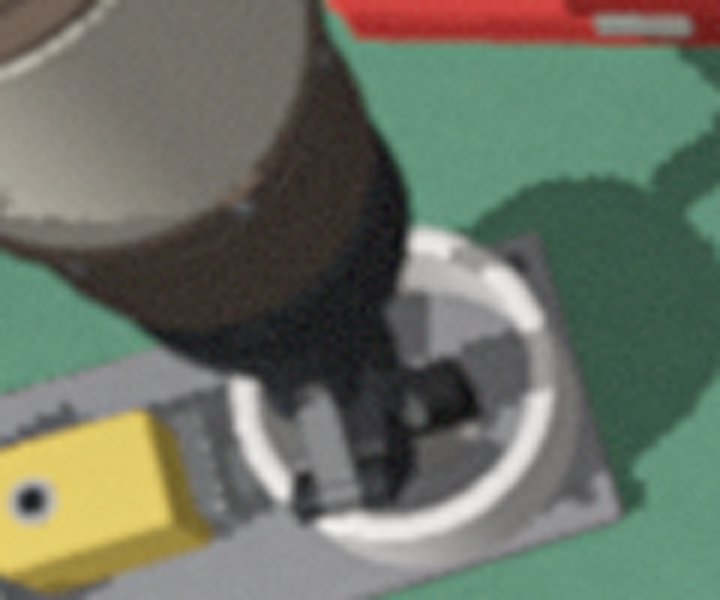

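```bash
python3 - <<'E'
from f6 import *
D=pickle.load(open("s8.pkl","rb"))
a=-1.328;y=np.array([np.sin(a),-np.cos(a),0]);x=np.array([np.cos(a),np.sin(a),0])
P=np.array([585.1,47.3,89.6])
im=cv2.resize(D["image"][190:310,320:430,::-1],None,fx=6,fy=6,interpolation=cv2.INTER_CUBIC)
for sg in(-1,1):
  for z in (0,25):
    for k in(-11,11):
      p=(proj(D,[P+sg*16*y+k*x-[0,0,z]])[0]-[320,190]+.5)*6;print(sg,z,k,p.round());cv2.circle(im,tuple(int(v) for v in p),4,(0,0,255) if z else (255,0,255),-1)
cv2.imwrite("pics/o8.png",im)
E
```

```text
-1 0 -11 [328. 504.]
-1 0 11 [262. 473.]
-1 25 -11 [323. 563.]
-1 25 11 [258. 531.]
1 0 -11 [383. 438.]
1 0 11 [318. 409.]
1 25 -11 [377. 497.]
1 25 11 [313. 467.]
```

View pics/o8.png

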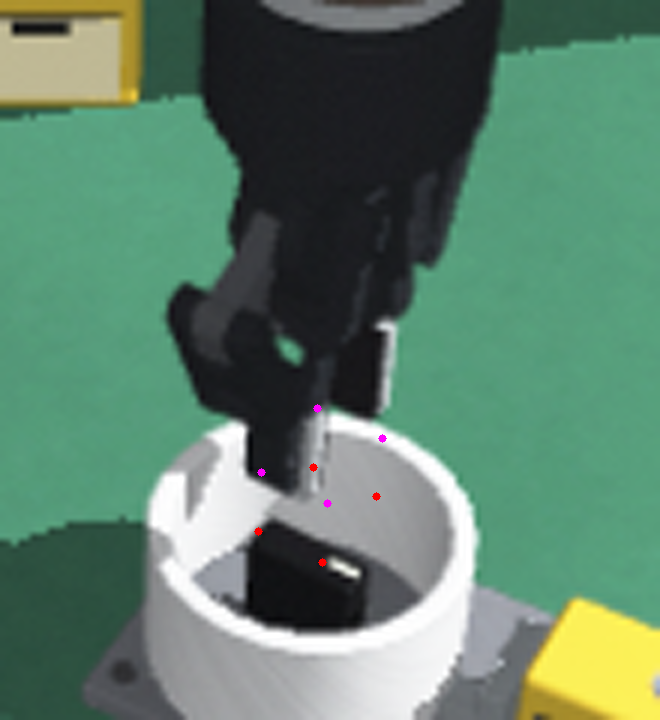

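Call:
{"api": "drive_tool", "payload": {"plan": [[[0,-0.0013,0.005],0],[[0,0,0.008],0],[[0,0,0.008],0],[[0,0,0.008],0],[[0,0,0.006],0],[[0,0,0],0]], "fingers": 0.36}}

```text
clock: 14.58
position: [586.9, 47.8, 55.3]
ee_rot: [0.788, -0.616, -0.0, 0.001]
contact_force: [1.1, 0.8, -0.1]
gripper_width: 27.1
```

```bash
python3 - <<'E'
from st import *
to(586.3,47.5,48,1.815-np.pi)
d=snap("scene","s9");crop(d,320,190,110,120,6,"pics/s9.png")
E
```

```text
t 14.57 pos [586.9  47.8  55.3] a -1.3278 zax [-0.001 -0.    -1.   ] F [ 1.1  0.8 -0.1] T [0.038 0.011 0.014] w 27.1 j [ 0.36  0.5  -0.29 -0.   -0.78 -0.11]
shift tool mm [0.1 0.6 7.3] turn deg -0.07
```

View pics/s9.png

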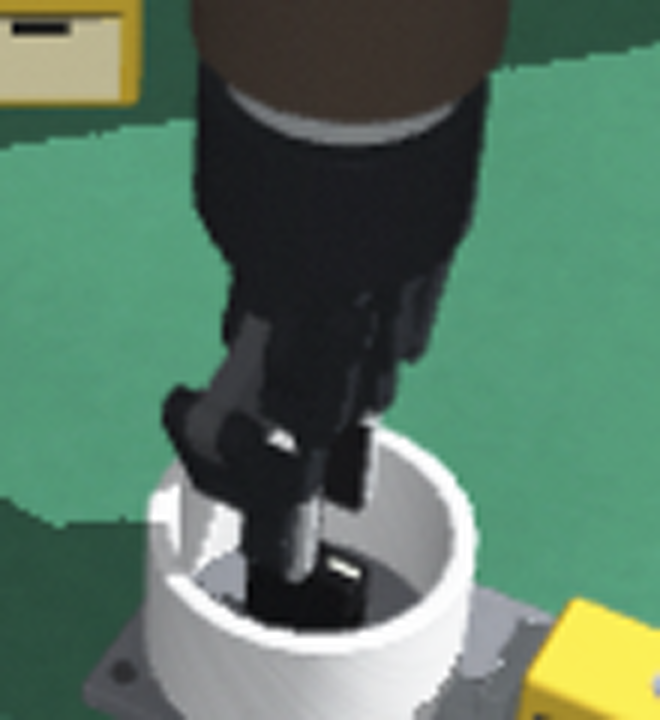

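```bash
python3 - <<'E'
from f6 import *
D=pickle.load(open("s9.pkl","rb"))
a=-1.328;y=np.array([np.sin(a),-np.cos(a),0]);x=np.array([np.cos(a),np.sin(a),0])
P=np.array([586.9,47.8,0])
for z in(30,40,50,55,60,65):
  print(z,[((proj(D,[P+sg*w*y-11*x+[0,0,z]])[0]-[320,190]+.5)*6).round().tolist() for sg,w in((-1,13.5),(0,0),(1,13.5),(1,20))])
# bar top corners
k=1.815;bx=np.array([np.cos(k),np.sin(k),0]);by=np.array([-np.sin(k),np.cos(k),0])
for C in([586.3,47.5,50],[588,47.5,50]):print([((proj(D,[np.array(C)+i*18*bx+j*7*by])[0]-[320,190]+.5)*6).round().tolist() for i,j in((1,1),(1,-1),(-1,-1),(-1,1))])
E
```

```text
30 [[317.0, 639.0], [340.0, 611.0], [362.0, 584.0], [372.0, 570.0]]
40 [[319.0, 617.0], [342.0, 589.0], [364.0, 561.0], [375.0, 548.0]]
50 [[321.0, 595.0], [344.0, 567.0], [366.0, 539.0], [377.0, 526.0]]
55 [[322.0, 583.0], [345.0, 555.0], [367.0, 528.0], [378.0, 515.0]]
60 [[323.0, 572.0], [346.0, 544.0], [369.0, 516.0], [379.0, 503.0]]
65 [[324.0, 560.0], [347.0, 532.0], [370.0, 505.0], [380.0, 492.0]]
[[377.0, 560.0], [353.0, 589.0], [249.0, 539.0], [273.0, 511.0]]
[[373.0, 563.0], [350.0, 592.0], [245.0, 542.0], [269.0, 514.0]]
```

Call:
{"api": "drive_tool", "payload": {"plan": [[[0,0.0006,0.004],0],[[0,0,0.004],0],[[0,0,0.004],0],[[0,0,0],0]]}}

```text
clock: 15.12
position: [586.4, 47.6, 43.6]
ee_rot: [0.788, -0.616, -0.0, 0.0]
contact_force: [-0.2, -0.4, 0.1]
gripper_width: 27.4
```

Call:
{"api": "drive_tool", "payload": {"plan": [[[0,0,0.004],0],[[0,0,0.003],0],[[0,0,0],0]]}}

```text
clock: 15.5
position: [586.5, 47.7, 36.6]
ee_rot: [0.788, -0.616, -0.0, 0.0]
contact_force: [0.5, 0.7, 0.6]
gripper_width: 27.0
```

```bash
python3 - <<'E'
from st import *
to(586.3,47.5,30,1.815-np.pi)
d=snap("scene","s10");crop(d,330,220,80,90,8,"pics/s10.png")
E
```

```text
t 15.5 pos [586.5  47.7  36.6] a -1.3279 zax [-0.001 -0.    -1.   ] F [0.5 0.7 0.6] T [ 0.053  0.002 -0.027] w 27.0 j [ 0.36  0.52 -0.31 -0.   -0.74 -0.11]
shift tool mm [0.1 0.2 6.6] turn deg -0.07
```

View pics/s10.png

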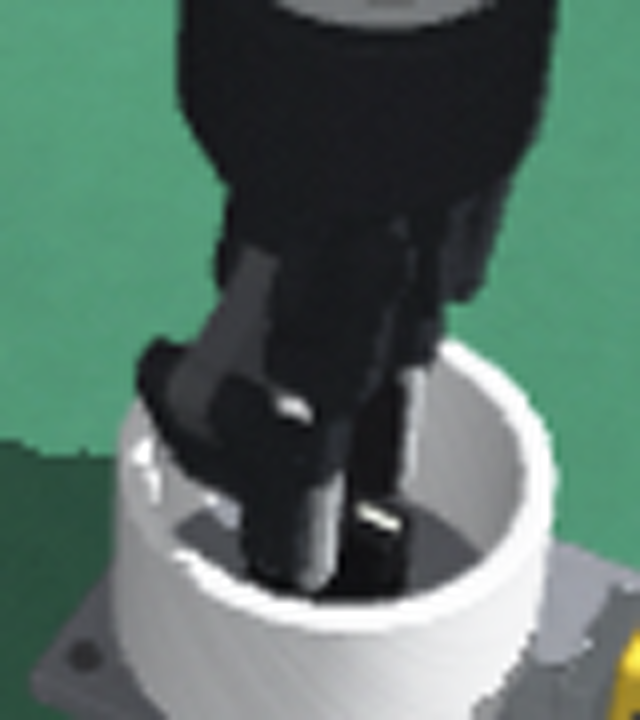

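Call:
{"api": "drive_tool", "payload": {"plan": [[[0,0,0.0],0],[[0,0,0.003],0],[[0,0,0],0]], "fingers": 0.46}}

```text
clock: 15.92
position: [586.5, 47.7, 33.7]
ee_rot: [0.788, -0.616, -0.0, 0.0]
contact_force: [0.5, -0.0, -0.3]
gripper_width: 22.9
```

Call:
{"api": "drive_tool", "payload": {"plan": [[[0,0,0.003],0],[[0,0,0],0]]}}

```text
clock: 16.18
position: [586.4, 47.7, 30.7]
ee_rot: [0.788, -0.616, -0.0, 0.0]
contact_force: [1.3, 0.0, -0.1]
gripper_width: 23.2
```

```bash
python3 - <<'E'
from st import *
to(586.3,47.5,28,1.815-np.pi)
d=snap("scene","s11");crop(d,330,220,80,90,8,"pics/s11.png")
d=snap("top","t11");crop(d,180,170,80,80,8,"pics/t11.png")
E
```

```text
t 16.18 pos [586.4  47.7  30.7] a -1.3278 zax [-0.001 -0.    -1.   ] F [ 1.3  0.  -0.1] T [-0.018  0.03   0.02 ] w 23.2 j [ 0.36  0.53 -0.31 -0.   -0.73 -0.11]
shift tool mm [0.1 0.2 2.7] turn deg -0.07
```

View pics/s11.png

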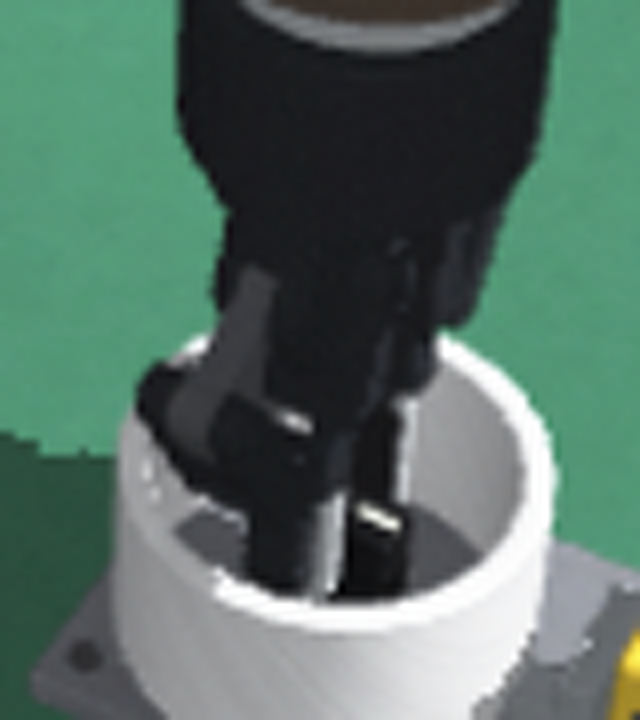

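View pics/t11.png

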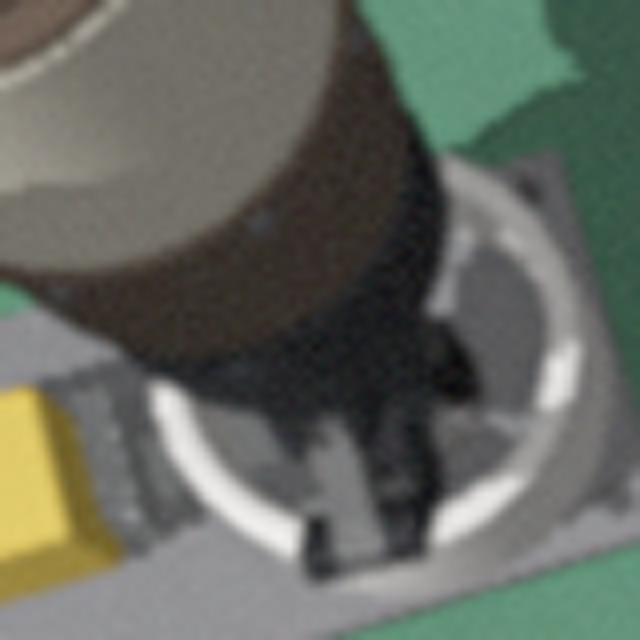

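Call:
{"api": "drive_tool", "payload": {"plan": [[[0,0,0],0],[[0,0,0],0],[[0,0,0],0],[[0,0,0],0]], "fingers": 1}}

```text
clock: 16.77
position: [587.1, 47.9, 31.3]
ee_rot: [0.788, -0.616, 0.0, -0.0]
contact_force: [1.3, -0.8, 0.9]
gripper_width: 12.6
```

```bash
python3 - <<'E'
from st import *
st()
d=snap("scene","s12");crop(d,330,220,140,110,5,"pics/s12.png")
for i in range(3): st()
E
```

```text
t 16.77 pos [587.1  47.9  31.3] a -1.3279 zax [ 0.001  0.    -1.   ] F [ 1.3 -0.8  0.9] T [ 0.015 -0.287 -0.194] w 12.6 j [ 0.36  0.53 -0.31  0.   -0.73 -0.11]
t 16.82 pos [587.1  47.9  31.3] a -1.3279 zax [ 0.001  0.    -1.   ] F [0.7 0.6 1.5] T [-0.012 -0.271 -0.221] w 12.6 j [ 0.36  0.53 -0.31  0.   -0.73 -0.11]
t 16.82 pos [587.1  47.9  31.3] a -1.3279 zax [ 0.001  0.    -1.   ] F [0.7 0.6 1.5] T [-0.012 -0.271 -0.221] w 12.6 j [ 0.36  0.53 -0.31  0.   -0.73 -0.11]
t 16.82 pos [587.1  47.9  31.3] a -1.3279 zax [ 0.001  0.    -1.   ] F [0.7 0.6 1.5] T [-0.012 -0.271 -0.221] w 12.6 j [ 0.36  0.53 -0.31  0.   -0.73 -0.11]
```

View pics/s12.png

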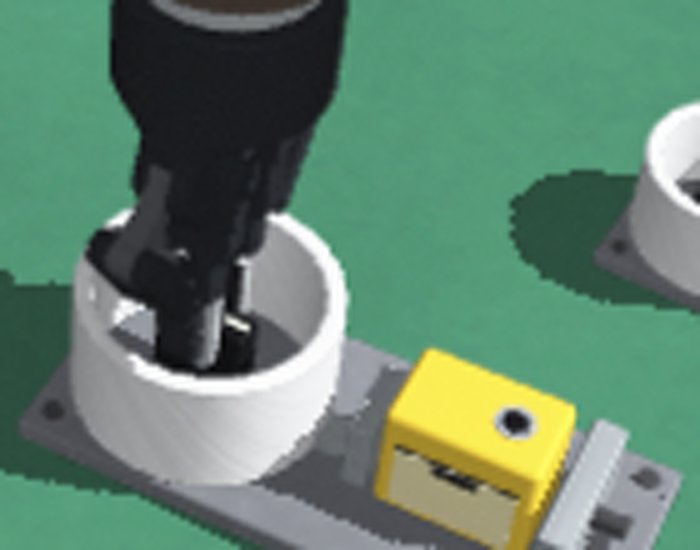

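Call:
{"api": "drive_tool", "payload": {"plan": [[[0,0,0],4],[[0,0,0],4],[[0,0,0],4],[[0,0,0],4]]}}

```text
clock: 17.32
position: [586.7, 47.8, 31.3]
ee_rot: [-0.694, 0.72, -0.0, -0.0]
contact_force: [-0.9, 0.3, 2.5]
gripper_width: 12.8
```

```bash
cat > rd.py <<'E'
from st import *
s,R,a=st();T=[s["wrist_torque"][2]]
for i in range(5):
    arm.get_image("top");T.append(arm.read_state()["wrist_torque"][2])
print(np.round(T,3),"mean",np.mean(T).round(3))
E
python3 rd.py
```

```text
t 17.32 pos [586.7  47.8  31.3] a -1.6074 zax [ 0. -0. -1.] F [-0.9  0.3  2.5] T [0.12  0.025 0.178] w 12.8 j [ 0.36  0.53 -0.31  0.   -0.73 -0.39]
[ 0.178  0.087 -0.036 -0.091 -0.032  0.006] mean 0.019
```

Call:
{"api": "drive_tool", "payload": {"plan": [[[0,0,0],3]]}}

```text
clock: 17.7
position: [586.7, 47.8, 31.3]
ee_rot: [-0.675, 0.738, -0.0, -0.0]
contact_force: [0.2, 1.2, 3.0]
gripper_width: 12.0
```

```bash
cat > r1.py <<'E'
from st import *
s,R,a=st()
E
python3 r1.py
```

```text
t 17.7 pos [586.7  47.8  31.3] a -1.6588 zax [-0. -0. -1.] F [0.2 1.2 3. ] T [0.184 0.274 0.256] w 12.0 j [ 0.36  0.53 -0.31  0.   -0.73 -0.44]
```

Call:
{"api": "drive_tool", "payload": {"plan": [[[0,0,0],3]]}}

```text
clock: 17.82
position: [586.6, 47.8, 31.3]
ee_rot: [-0.656, 0.755, -0.0, -0.0]
contact_force: [-0.1, 0.6, 3.4]
gripper_width: 12.5
```

```bash
python3 r1.py; python3 - <<'E'
from st import *
d=snap("scene","s13");crop(d,330,220,140,110,5,"pics/s13.png");st()
E
```

```text
t 17.82 pos [586.6  47.8  31.3] a -1.7114 zax [-0. -0. -1.] F [-0.1  0.6  3.4] T [0.228 0.287 0.231] w 12.5 j [ 0.36  0.53 -0.31  0.   -0.73 -0.5 ]
t 17.88 pos [586.6  47.8  31.3] a -1.7128 zax [-0. -0. -1.] F [-1.3  1.1  3.4] T [0.218 0.243 0.115] w 12.5 j [ 0.36  0.53 -0.31  0.   -0.73 -0.5 ]
```

View pics/s13.png

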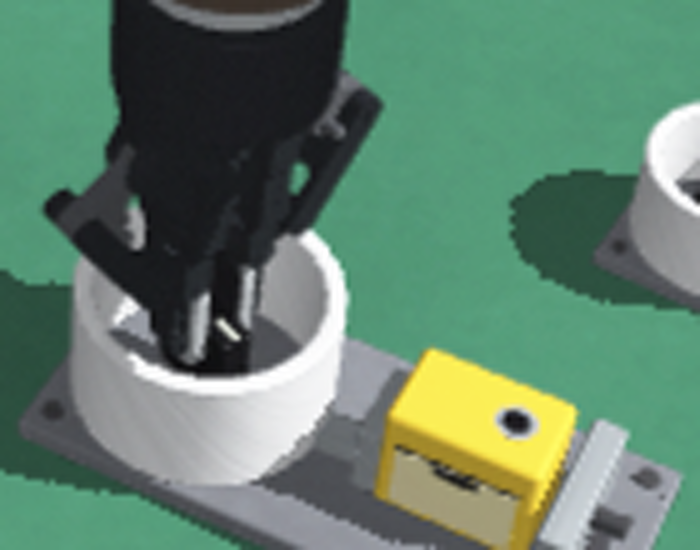

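Call:
{"api": "drive_tool", "payload": {"plan": [[[0,0,0],3],[[0,0,0],3]]}}

```text
clock: 18.12
position: [586.5, 47.8, 31.3]
ee_rot: [-0.615, 0.788, 0.0, -0.0]
contact_force: [-0.7, 0.6, 4.2]
gripper_width: 12.5
```

```bash
python3 r1.py
```

```text
t 18.12 pos [586.5  47.8  31.3] a -1.8158 zax [-0. -0. -1.] F [-0.7  0.6  4.2] T [0.405 0.461 0.247] w 12.5 j [ 0.36  0.53 -0.31  0.   -0.73 -0.6 ]
```

Call:
{"api": "drive_tool", "payload": {"plan": [[[0,0,0],3],[[0,0,0],3]]}}

```text
clock: 18.38
position: [586.3, 47.9, 31.3]
ee_rot: [-0.573, 0.819, 0.0, -0.0]
contact_force: [-1.1, 2.4, 4.4]
gripper_width: 12.3
```

```bash
python3 r1.py
```

```text
t 18.38 pos [586.3  47.9  31.3] a -1.9206 zax [-0.001 -0.    -1.   ] F [-1.1  2.4  4.4] T [0.445 0.568 0.259] w 12.3 j [ 0.36  0.53 -0.31 -0.   -0.73 -0.71]
```

Call:
{"api": "drive_tool", "payload": {"plan": [[[0,0,0],3]]}}

```text
clock: 18.5
position: [586.2, 47.9, 31.2]
ee_rot: [-0.552, 0.834, 0.0, -0.0]
contact_force: [-1.8, 2.2, 5.4]
gripper_width: 12.4
```

```bash
python3 r1.py
```

```text
t 18.5 pos [586.2  47.9  31.2] a -1.9728 zax [-0.001 -0.    -1.   ] F [-1.8  2.2  5.4] T [0.511 0.583 0.281] w 12.4 j [ 0.36  0.53 -0.31 -0.   -0.73 -0.76]
```

Call:
{"api": "drive_tool", "payload": {"plan": [[[0,0,0],3]]}}

```text
clock: 18.62
position: [586.2, 47.9, 31.2]
ee_rot: [-0.53, 0.848, 0.0, -0.0]
contact_force: [-1.9, 2.0, 4.9]
gripper_width: 12.5
```

```bash
python3 r1.py;python3 - <<'E'
from st import *
d=snap("scene","s14");crop(d,330,220,140,110,5,"pics/s14.png");d=snap("top","t14");crop(d,130,180,140,100,5,"pics/t14.png");st()
E
```

```text
t 18.62 pos [586.2  47.9  31.2] a -2.0253 zax [-0.001 -0.    -1.   ] F [-1.9  2.   4.9] T [0.658 0.653 0.252] w 12.5 j [ 0.36  0.53 -0.31 -0.   -0.73 -0.81]
t 18.73 pos [586.2  48.   31.2] a -2.0246 zax [-0.001  0.    -1.   ] F [-2.2  1.8  5.9] T [ 0.649  0.705 -0.034] w 12.7 j [ 0.36  0.53 -0.31 -0.   -0.73 -0.81]
```

View pics/s14.png

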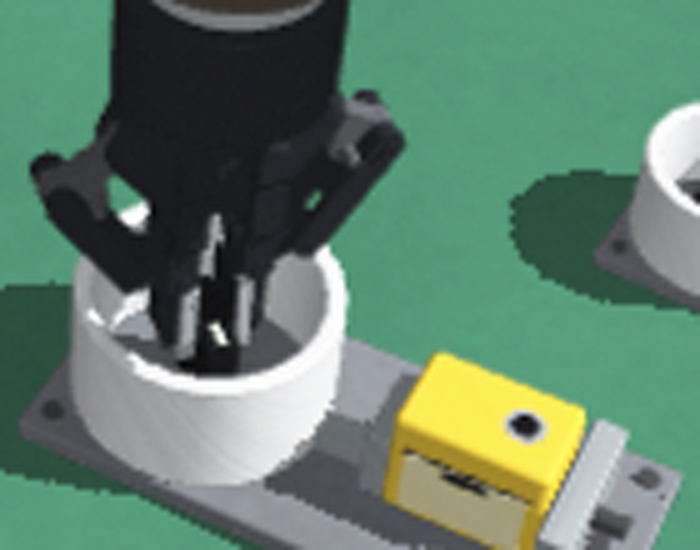

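View pics/t14.png

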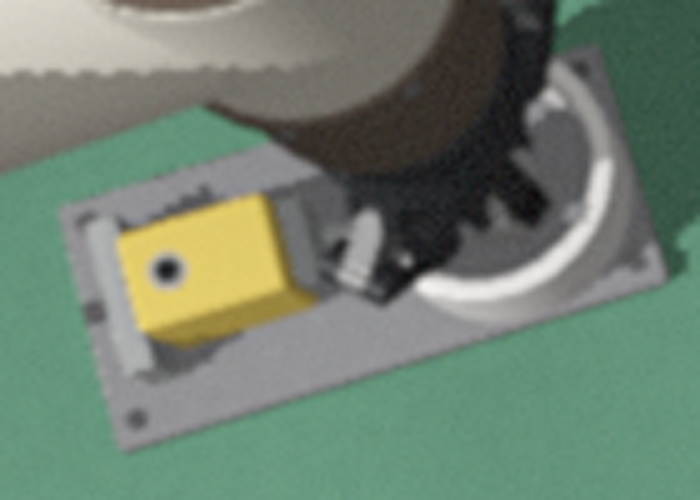

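Call:
{"api": "drive_tool", "payload": {"plan": [[[0,0,0],2],[[0,0,0],2]]}}

```text
clock: 18.98
position: [586.1, 48.0, 31.3]
ee_rot: [-0.5, 0.866, 0.0, -0.0]
contact_force: [-2.3, 2.5, 4.9]
gripper_width: 12.5
```

```bash
python3 r1.py
```

```text
t 18.98 pos [586.1  48.   31.3] a -2.0942 zax [-0.001 -0.    -1.   ] F [-2.3  2.5  4.9] T [0.696 0.833 0.27 ] w 12.5 j [ 0.36  0.53 -0.31 -0.   -0.73 -0.88]
```

Call:
{"api": "drive_tool", "payload": {"plan": [[[0,0,0],2]]}}

```text
clock: 19.1
position: [586.1, 48.0, 31.3]
ee_rot: [-0.485, 0.875, 0.0, -0.001]
contact_force: [-2.3, 2.1, 5.7]
gripper_width: 12.7
```

```bash
python3 r1.py
```

```text
t 19.1 pos [586.1  48.   31.3] a -2.1291 zax [-0.001 -0.    -1.   ] F [-2.3  2.1  5.7] T [0.772 0.913 0.296] w 12.7 j [ 0.36  0.53 -0.31 -0.   -0.73 -0.91]
```

Call:
{"api": "drive_tool", "payload": {"plan": [[[0,0,0],2]]}}

```text
clock: 19.23
position: [586.0, 48.0, 31.2]
ee_rot: [-0.47, 0.883, 0.0, -0.001]
contact_force: [-4.0, 2.7, 5.3]
gripper_width: 12.3
```

```bash
python3 r1.py
```

```text
t 19.23 pos [586.   48.   31.2] a -2.164 zax [-0.001 -0.    -1.   ] F [-4.   2.7  5.3] T [0.812 0.902 0.277] w 12.3 j [ 0.36  0.53 -0.31 -0.   -0.73 -0.95]
```

Call:
{"api": "drive_tool", "payload": {"plan": [[[0,0,0],2]]}}

```text
clock: 19.35
position: [586.0, 48.0, 31.2]
ee_rot: [-0.454, 0.891, 0.0, -0.001]
contact_force: [-2.6, 2.6, 4.9]
gripper_width: 12.6
```

```bash
python3 r1.py
```

```text
t 19.35 pos [586.   48.   31.2] a -2.1988 zax [-0.001 -0.    -1.   ] F [-2.6  2.6  4.9] T [0.884 0.946 0.363] w 12.6 j [ 0.36  0.53 -0.31 -0.   -0.73 -0.98]
```

Call:
{"api": "drive_tool", "payload": {"plan": [[[0,0,0],2]]}}

```text
clock: 19.48
position: [585.9, 48.1, 31.3]
ee_rot: [-0.439, 0.899, 0.0, -0.001]
contact_force: [-3.3, 2.9, 6.2]
gripper_width: 12.0
```

```bash
python3 r1.py
```

```text
t 19.48 pos [585.9  48.1  31.3] a -2.2335 zax [-0.001 -0.    -1.   ] F [-3.3  2.9  6.2] T [0.863 0.965 0.282] w 12.0 j [ 0.36  0.53 -0.31 -0.   -0.73 -1.02]
```

Call:
{"api": "drive_tool", "payload": {"plan": [[[0,0,0],2]]}}

```text
clock: 19.6
position: [585.9, 48.1, 31.3]
ee_rot: [-0.423, 0.906, 0.0, -0.001]
contact_force: [-3.1, 2.7, 6.1]
gripper_width: 12.3
```

```bash
python3 r1.py; python3 - <<'E'
from st import *
d=snap("scene","s15");crop(d,370,260,100,80,8,"pics/s15.png");d=snap("top","t15");crop(d,130,190,80,80,8,"pics/t15.png");st()
E
```

```text
t 19.6 pos [585.9  48.1  31.3] a -2.2684 zax [-0.001 -0.    -1.   ] F [-3.1  2.7  6.1] T [0.908 1.033 0.367] w 12.3 j [ 0.36  0.53 -0.31 -0.   -0.73 -1.05]
t 19.7 pos [585.9  48.1  31.2] a -2.268 zax [-0.002  0.    -1.   ] F [-3.3  2.9  6.5] T [0.877 0.983 0.199] w 12.2 j [ 0.36  0.53 -0.31 -0.   -0.73 -1.05]
```

View pics/s15.png

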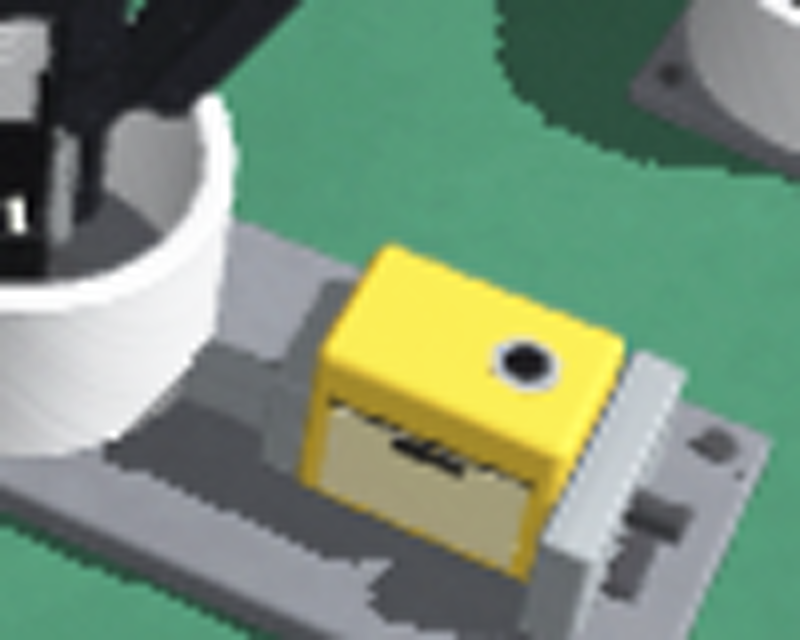

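View pics/t15.png

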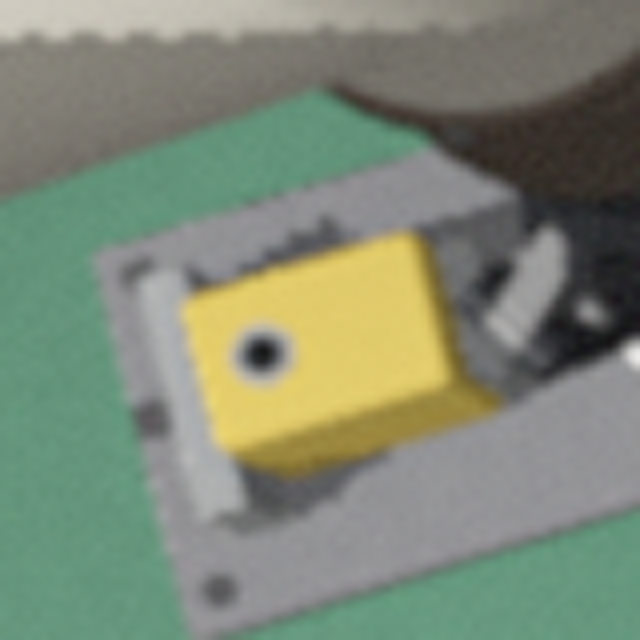

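Call:
{"api": "drive_tool", "payload": {"plan": [[[0,0,0],2]]}}

```text
clock: 19.82
position: [585.9, 48.1, 31.2]
ee_rot: [-0.407, 0.913, 0.0, -0.001]
contact_force: [-2.7, 2.6, 6.6]
gripper_width: 12.2
```

```bash
python3 r1.py
```

```text
t 19.82 pos [585.9  48.1  31.2] a -2.303 zax [-0.002  0.    -1.   ] F [-2.7  2.6  6.6] T [0.999 1.065 0.389] w 12.2 j [ 0.36  0.53 -0.31 -0.   -0.73 -1.09]
```

Call:
{"api": "drive_tool", "payload": {"plan": [[[0,0,0],2]]}}

```text
clock: 19.95
position: [585.8, 48.2, 31.3]
ee_rot: [-0.391, 0.92, 0.0, -0.001]
contact_force: [-2.9, 2.5, 5.7]
gripper_width: 12.3
```

```bash
python3 r1.py
```

```text
t 19.95 pos [585.8  48.2  31.3] a -2.3379 zax [-0.002 -0.    -1.   ] F [-2.9  2.5  5.7] T [1.07  1.045 0.363] w 12.3 j [ 0.36  0.53 -0.31 -0.   -0.73 -1.12]
```

Call:
{"api": "drive_tool", "payload": {"plan": [[[0,0,0],-2]]}}

```text
clock: 20.08
position: [585.8, 48.2, 31.2]
ee_rot: [-0.407, 0.913, 0.0, -0.001]
contact_force: [-2.5, 2.2, 6.2]
gripper_width: 12.7
```

```bash
python3 r1.py|cut -c1-150
```

```text
t 20.07 pos [585.8  48.2  31.2] a -2.303 zax [-0.001  0.    -1.   ] F [-2.5  2.2  6.2] T [ 0.874  0.922 -0.083] w 12.7 j [ 0.36  0.53 -0.31 -0.   -0.7
```

Call:
{"api": "drive_tool", "payload": {"plan": [[[0,0,0],-2],[[0,0,0],-2]]}}

```text
clock: 20.32
position: [585.9, 48.1, 31.3]
ee_rot: [-0.439, 0.899, 0.0, -0.0]
contact_force: [-3.0, 3.3, 5.8]
gripper_width: 12.3
```

```bash
python3 r1.py|cut -c1-150
```

```text
t 20.32 pos [585.9  48.1  31.3] a -2.2333 zax [-0.001  0.    -1.   ] F [-3.   3.3  5.8] T [ 0.776  0.89  -0.138] w 12.3 j [ 0.36  0.53 -0.31 -0.   -0.
```

Call:
{"api": "drive_tool", "payload": {"plan": [[[0,0,0],-3],[[0,0,0],-3],[[0,0,0],-2],[[0,0,0],-2]]}}

```text
clock: 20.82
position: [586.1, 48.0, 31.2]
ee_rot: [-0.515, 0.857, 0.0, -0.0]
contact_force: [-1.9, 1.8, 5.1]
gripper_width: 12.5
```

```bash
python3 r1.py|cut -c1-150
```

```text
t 20.82 pos [586.1  48.   31.2] a -2.0592 zax [-0.001  0.    -1.   ] F [-1.9  1.8  5.1] T [ 0.623  0.684 -0.137] w 12.5 j [ 0.36  0.53 -0.31 -0.   -0.
```

Call:
{"api": "drive_tool", "payload": {"plan": [[[0,0,0],2],[[0,0,0],2]]}}

```text
clock: 21.08
position: [586.0, 48.0, 31.2]
ee_rot: [-0.485, 0.875, 0.0, -0.001]
contact_force: [-2.2, 2.3, 5.3]
gripper_width: 12.3
```

```bash
python3 r1.py|cut -c1-150
```

```text
t 21.07 pos [586.   48.   31.2] a -2.1292 zax [-0.001 -0.    -1.   ] F [-2.2  2.3  5.3] T [0.749 0.881 0.241] w 12.3 j [ 0.36  0.53 -0.31 -0.   -0.73
```

Call:
{"api": "drive_tool", "payload": {"plan": [[[0,0,0],2]]}}

```text
clock: 21.2
position: [586.0, 48.1, 31.2]
ee_rot: [-0.47, 0.883, 0.0, -0.001]
contact_force: [-2.4, 2.6, 4.5]
gripper_width: 12.4
```

```bash
python3 r1.py|cut -c1-150
```

```text
t 21.2 pos [586.   48.1  31.2] a -2.164 zax [-0.001  0.    -1.   ] F [-2.4  2.6  4.5] T [0.803 0.888 0.212] w 12.4 j [ 0.36  0.53 -0.31 -0.   -0.73 -0
```

Call:
{"api": "drive_tool", "payload": {"plan": [[[0,0,0],2]]}}

```text
clock: 21.32
position: [586.0, 48.1, 31.3]
ee_rot: [-0.454, 0.891, 0.0, -0.001]
contact_force: [-3.5, 2.5, 5.0]
gripper_width: 12.1
```

```bash
python3 r1.py|cut -c1-150
```

```text
t 21.32 pos [586.   48.1  31.3] a -2.1988 zax [-0.001 -0.    -1.   ] F [-3.5  2.5  5. ] T [0.827 0.923 0.3  ] w 12.1 j [ 0.36  0.53 -0.31 -0.   -0.73
```

Call:
{"api": "drive_tool", "payload": {"plan": [[[0,0,0],2]]}}

```text
clock: 21.45
position: [585.9, 48.1, 31.2]
ee_rot: [-0.439, 0.899, 0.0, -0.001]
contact_force: [-3.4, 2.9, 5.9]
gripper_width: 12.9
```

```bash
python3 r1.py|cut -c1-150
```

```text
t 21.45 pos [585.9  48.1  31.2] a -2.2336 zax [-0.001  0.    -1.   ] F [-3.4  2.9  5.9] T [0.922 0.941 0.362] w 12.9 j [ 0.36  0.53 -0.31 -0.   -0.73
```

Call:
{"api": "drive_tool", "payload": {"plan": [[[0,0,0],2]]}}

```text
clock: 21.58
position: [585.9, 48.1, 31.3]
ee_rot: [-0.423, 0.906, 0.0, -0.001]
contact_force: [-2.5, 3.1, 5.6]
gripper_width: 12.4
```

```bash
python3 r1.py|cut -c1-150
```

```text
t 21.57 pos [585.9  48.1  31.3] a -2.2684 zax [-0.001 -0.    -1.   ] F [-2.5  3.1  5.6] T [0.91  0.999 0.369] w 12.4 j [ 0.36  0.53 -0.31 -0.   -0.73
```

Call:
{"api": "drive_tool", "payload": {"plan": [[[0,0,0],2]]}}

```text
clock: 21.7
position: [585.9, 48.2, 31.3]
ee_rot: [-0.407, 0.913, 0.0, -0.001]
contact_force: [-3.6, 1.8, 5.6]
gripper_width: 12.2
```

```bash
python3 r1.py|cut -c1-150
```

```text
t 21.7 pos [585.9  48.2  31.3] a -2.3031 zax [-0.001  0.    -1.   ] F [-3.6  1.8  5.6] T [0.981 1.028 0.357] w 12.2 j [ 0.36  0.53 -0.31 -0.   -0.73 -
```

Call:
{"api": "drive_tool", "payload": {"plan": [[[0,0,0],2]]}}

```text
clock: 21.82
position: [585.8, 48.2, 31.3]
ee_rot: [-0.391, 0.92, 0.0, -0.001]
contact_force: [-2.4, 3.9, 6.2]
gripper_width: 12.3
```

```bash
python3 r1.py|cut -c1-150
```

```text
t 21.82 pos [585.8  48.2  31.3] a -2.338 zax [-0.002 -0.    -1.   ] F [-2.4  3.9  6.2] T [1.078 1.096 0.356] w 12.3 j [ 0.36  0.53 -0.31 -0.   -0.73 -
```

```bash
python3 - <<'E'
import numpy as np
from scipy.optimize import curve_fit
D=np.array([(-1.6588,.256),(-1.7114,.231),(-1.8158,.247),(-1.9206,.259),(-1.9728,.281),(-2.0253,.252),(-2.0942,.27),(-2.1291,.296),(-2.164,.277),(-2.1988,.363),(-2.2335,.282),(-2.2684,.367),(-2.303,.389),(-2.3379,.363),(-2.1292,.241),(-2.164,.212),(-2.1988,.3),(-2.2336,.362),(-2.2684,.369),(-2.3031,.357),(-2.338,.356)])
p,c=curve_fit(lambda a,b,f:f+.9*np.clip(b-a,0,None),D[:,0],D[:,1],[-2.2,.25]);print(p,np.sqrt(np.diag(c)), "F now",90*(p[0]+2.338))
p,c=curve_fit(lambda a,b,f,k:f+k*np.clip(b-a,0,None),D[:,0],D[:,1],[-2.2,.25,.9]);print(p,np.sqrt(np.diag(c)))
from st import *
d=snap("scene","s16");crop(d,335,225,70,75,8,"pics/s16.png")
E
```

```text
[-2.16400038  0.25674711] [0.0164457  0.01021375] F now 15.659966141708303
[-2.11785552  0.25657143  0.58154514] [0.03498357 0.01198271 0.12177678]
```

View pics/s16.png

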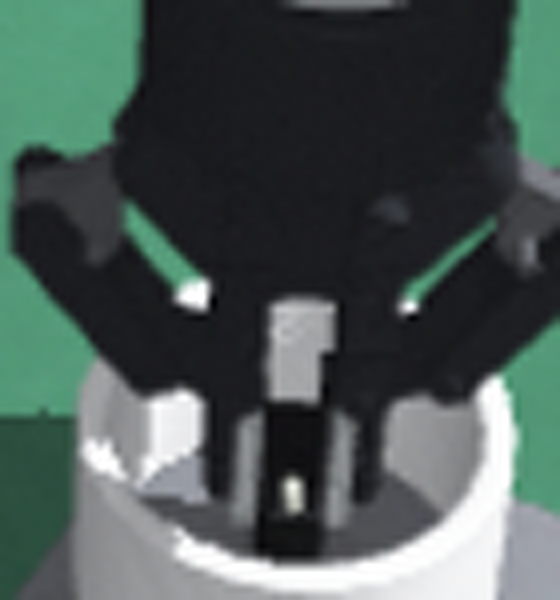

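Call:
{"api": "drive_tool", "payload": {"plan": [[[0,0,0],0],[[0,0,0],0],[[0,0,0],0],[[0,0,0],0]], "fingers": 0.46}}

```text
clock: 22.38
position: [586.7, 47.6, 30.8]
ee_rot: [-0.39, 0.921, 0.0, -0.0]
contact_force: [0.0, 0.0, -0.1]
gripper_width: 23.4
```

```bash
python3 r1.py; python3 - <<'E'
from st import *
d=snap("scene","s17");crop(d,330,225,140,110,5,"pics/s17.png")
E
```

```text
t 22.38 pos [586.7  47.6  30.8] a -2.3402 zax [-0. -0. -1.] F [ 0.   0.  -0.1] T [ 0.092  0.069 -0.004] w 23.4 j [ 0.36  0.53 -0.31 -0.   -0.73 -1.13]
```

View pics/s17.png

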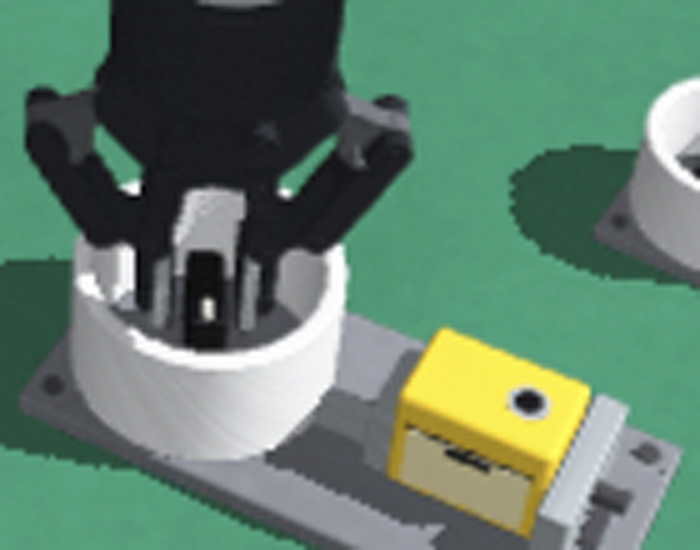

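Call:
{"api": "drive_tool", "payload": {"plan": [[[0,0,-0.008],0],[[0,0,-0.015],0],[[0,0,-0.02],0],[[0,0,-0.03],0],[[0,0,-0.03],0],[[0,0,-0.03],0],[[0,0,0],0],[[0,0,0],0]]}}

```text
clock: 23.42
position: [586.3, 47.7, 164.2]
ee_rot: [-0.39, 0.921, 0.0, 0.0]
contact_force: [0.3, 0.2, -0.4]
gripper_width: 22.9
```

```bash
python3 r1.py; python3 - <<'E'
from st import *
d=snap("scene","s18");crop(d,330,225,140,110,5,"pics/s18.png")
t0=pickle.load(open("scene0.pkl","rb"));cv2.imwrite("pics/full.png",d["image"][:,:,::-1])
E
```

```text
t 23.43 pos [586.3  47.7 164.2] a -2.3403 zax [ 0.  0. -1.] F [ 0.3  0.2 -0.4] T [-0.004  0.002 -0.001] w 22.9 j [ 0.36  0.37 -0.18 -0.   -1.02 -1.13]
```

View pics/s18.png

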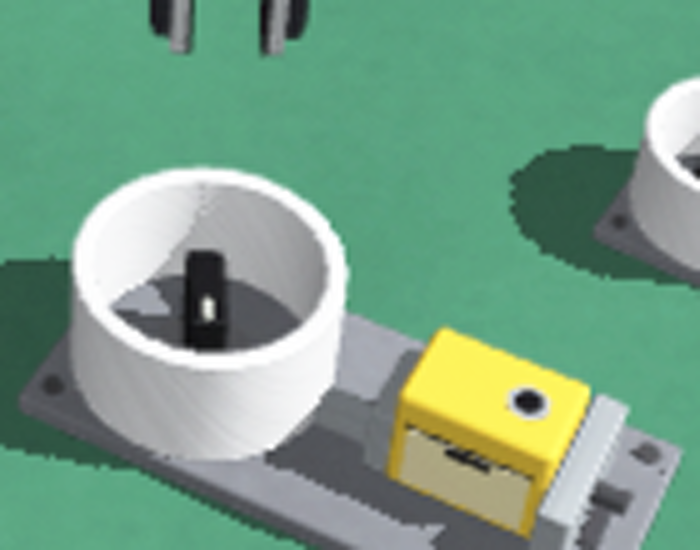

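View pics/full.png

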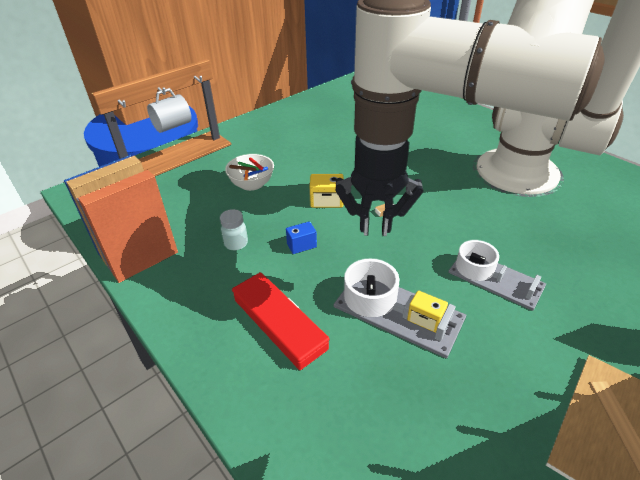

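```bash
python3 -c "
from bench import arm
print(arm.job_done(), arm.read_state()['clock'])"
```

```text
the job is handed in; nothing more can be done
the job is handed in; nothing more can be done
```

The small yellow sharpener is standing in the larger grey holder and clamped against the stop. The arm has let go and is clear above the collar. I handed the job in at about 24 s of the 64 s allowed; no verdict came back.

**Placing:** I set the sharpener down about 2 mm from the seat. The jaw then pushed it about 5 mm along to the stop. By calculation it now sits about 7 mm from the seat, inside the 12 mm limit. The last pictures show it upright, in line with the holder and touching the stop.

**Clamping:** I turned the knob clockwise about 1.01 rad, backed off 0.28 rad and turned it in again to check the bite. Free running took about 0.26 N m, and at the end it took about 0.36 N m.

**Checks that disagreed:**
- **Clamping force:** The torque rise points to about 10 N, while the angle turned past the bite (about 0.17 rad) points to about 16 N. Both are within the 8 to 20 N range. The torque readings scatter by about 0.04 N m, and letting the slope float as well would put the force near 20 N, so I can't give it more exactly.
- **Fingertip position:** In the pictures the fingertips stood about level with the TCP, not 25 mm ahead of it. I gripped the knob by what the pictures showed. The sharpener had been held only near its top and tilted about 0.04 rad in the grip, but it stood upright once released.

**Other limits:** While I was turning the knob, the wrist force stayed below about 8 N, and it was near zero after release, so the collar was not leaned on. The bystanders I could see look unmoved; the arm partly hides the eraser in the last picture.

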